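Roll the spare fuses out of their spring clips and pack the service box

TASK

Pack the orange service box for a call-out: put in every fuse that is held in the fuse rack, and the red folding hex key set, the black and orange block battery and the black loupe from the bench. The clips hook over the top of the fuses, so roll each fuse sideways out past its springy front jaw instead of pulling it straight up. Pack the box in a single layer, the fuses lying down and the other things flat on the floor of the box as they lie on the bench, nothing on top of anything else, so that a lid would fit; leave the box standing on the bench and the grey digital level, syringe and cutters where they are.

Things in the scene. Friction and masses are not known exactly. Their poses are not given: they have to be found in the camera images.
- fuse_rack: fixed black and grey rack, 160 x 276 mm (x, y), holding up to six fuses that lie along its y axis; origin at the centre of its underside. A clipped fuse rests by its ends on two grey rails, tops at z = 18 mm, base plate between them 6 mm high. Fuse centres: x = -30 or 44 mm, y = -90, 0 or 90 mm, z = 29 mm. The rails are free for 30 mm in front (-x) of each fuse
- clip0 (a point): centre of a fuse clipped in the rack's front right place (x -30, y -90 mm), axes as the rack's. Copper clips, 10 mm wide, stand 31 mm either side of it along y; between them 50 mm of the fuse is free in front, behind and above. At +x each clip is a rigid back that hooks over the fuse to 6 mm in front of its axis (top 44 mm over the bench): the fuse cannot go up or to +x
- jaw0 (a joint): the sprung front (-x) jaw of clip0, 18 mm high: 0 upright, 1.6 rad folded down to -x. A fuse moved to -x folds it down (4 to 8 N) and it springs back up; after 20 mm the fuse is clear of the hook and can be lifted. Clips and jaws 1 to 5 are alike
- clip1 (a point): fuse centre of the rack's front middle place (x -30, y 0 mm in the rack)
- clip2 (a point): fuse centre of the rack's front left place (x -30, y 90 mm in the rack)
- clip3 (a point): fuse centre of the rack's back right place (x 44, y -90 mm in the rack)
- clip4 (a point): fuse centre of the rack's back middle place (x 44, y 0 mm in the rack)
- clip5 (a point): fuse centre of the rack's back left place (x 44, y 90 mm in the rack)
- fuse0: a white ceramic cartridge fuse with steel end caps and a blue band, a plain cylinder 22 mm in diameter and 76 mm long, 70 g. Origin at its centre; its y axis runs along the cylinder (x and z turn as it rolls). It rolls with some resistance and stays where it is left on the level; may be absent
- fuse1: a white ceramic cartridge fuse with steel end caps and a blue band, a plain cylinder 22 mm in diameter and 76 mm long, 70 g. Origin at its centre; its y axis runs along the cylinder (x and z turn as it rolls). It rolls with some resistance and stays where it is left on the level; may be absent
- fuse2: a white ceramic cartridge fuse with steel end caps and a blue band, a plain cylinder 22 mm in diameter and 76 mm long, 70 g. Origin at its centre; its y axis runs along the cylinder (x and z turn as it rolls). It rolls with some resistance and stays where it is left on the level; may be absent
- fuse3: a white ceramic cartridge fuse with steel end caps and a blue band, a plain cylinder 22 mm in diameter and 76 mm long, 70 g. Origin at its centre; its y axis runs along the cylinder (x and z turn as it rolls). It rolls with some resistance and stays where it is left on the level; may be absent
- fuse4: a white ceramic cartridge fuse with steel end caps and a blue band, a plain cylinder 22 mm in diameter and 76 mm long, 70 g. Origin at its centre; its y axis runs along the cylinder (x and z turn as it rolls). It rolls with some resistance and stays where it is left on the level; may be absent
- fuse5: a white ceramic cartridge fuse with steel end caps and a blue band, a plain cylinder 22 mm in diameter and 76 mm long, 70 g. Origin at its centre; its y axis runs along the cylinder (x and z turn as it rolls). It rolls with some resistance and stays where it is left on the level; may be absent
- kit_box: loose orange open box, 0.9 kg, outside 252 x 114 x 30 mm (x, y, z), walls 4 mm, floor 4 mm; inside 244 x 106 mm and 26 mm deep. Origin at the centre of its underside, z up
- hex_keys: red folding hex key set lying flat, 90 mm long along its y axis, 24 mm wide (x from -11 to 13 mm), body 18 mm high (21 mm over all). Origin at the centre of its underside, z up; it may be put in either way round
- battery: black and orange block battery lying flat, 52 mm along its y axis, 27 mm wide along x, 18 mm high. Origin at the centre of its underside, z up
- loupe: black round loupe, 36 mm in diameter, 22 mm high, standing on its flat face. Origin at the centre of its underside, z up
- grey_level: grey digital level lying down, 26 x 118 x 35 mm, a bystander. Origin at the centre of its underside
- syringe: flux syringe lying down, 26 x 130 x 18 mm, a bystander. Origin under its middle
- red_cutters: red-handled cutters lying down, 51 x 135 x 12 mm, a bystander. Origin under its middle

How it is judged:
At the end, for the whole second after the job is handed in: Every fuse present lies level (within 0.17 rad) on the floor of the box (centre 8 to 21 mm above the box's underside); hex keys, battery and loupe lie flat (0.15 rad) on its floor (underside below 11 mm), all inside the walls, at rest; the box stands upright on the bench (x of fuse0 in the frame of kit_box between -0.115 and 0.115 m and y of fuse0 in the frame of kit_box between -0.046 and 0.046 m and z of fuse0 in the frame of kit_box between 0.008 and 0.021 m and linear speed of each of fuse0, fuse1, fuse2, fuse3, fuse4, fuse5, hex_keys, battery, loupe below 0.03 m/s and angle between fuse0's own y axis and vertical between 1.4 and 1.74 rad and x of fuse1 in the frame of kit_box between -0.115 and 0.115 m and y of fuse1 in the frame of kit_box between -0.046 and 0.046 m and z of fuse1 in the frame of kit_box between 0.008 and 0.021 m and angle between fuse1's own y axis and vertical between 1.4 and 1.74 rad and x of fuse2 in the frame of kit_box between -0.115 and 0.115 m and y of fuse2 in the frame of kit_box between -0.046 and 0.046 m and z of fuse2 in the frame of kit_box between 0.008 and 0.021 m and angle between fuse2's own y axis and vertical between 1.4 and 1.74 rad and x of fuse3 in the frame of kit_box between -0.115 and 0.115 m and y of fuse3 in the frame of kit_box between -0.046 and 0.046 m and z of fuse3 in the frame of kit_box between 0.008 and 0.021 m and angle between fuse3's own y axis and vertical between 1.4 and 1.74 rad and x of fuse4 in the frame of kit_box between -0.115 and 0.115 m and y of fuse4 in the frame of kit_box between -0.046 and 0.046 m and z of fuse4 in the frame of kit_box between 0.008 and 0.021 m and angle between fuse4's own y axis and vertical between 1.4 and 1.74 rad and x of fuse5 in the frame of kit_box between -0.115 and 0.115 m and y of fuse5 in the frame of kit_box between -0.046 and 0.046 m and z of fuse5 in the frame of kit_box between 0.008 and 0.021 m and angle between fuse5's own y axis and vertical between 1.4 and 1.74 rad and x of hex_keys in the frame of kit_box between -0.114 and 0.114 m and y of hex_keys in the frame of kit_box between -0.045 and 0.045 m and z of hex_keys in the frame of kit_box between -0.002 and 0.011 m and angle between each of hex_keys, battery, loupe's own z axis and vertical below 0.15 rad and x of battery in the frame of kit_box between -0.112 and 0.112 m and y of battery in the frame of kit_box between -0.043 and 0.043 m and z of battery in the frame of kit_box between -0.002 and 0.011 m and x of loupe in the frame of kit_box between -0.109 and 0.109 m and y of loupe in the frame of kit_box between -0.04 and 0.04 m and z of loupe in the frame of kit_box between -0.002 and 0.011 m and angle between kit_box's own z axis and vertical below 0.05 rad and height (world z) of kit_box below 0.008 m and linear speed of kit_box below 0.02 m/s); the robot touches nothing.
It fails at once if digital level shoved more than 4 cm (distance of grey_level from where it was at the start of the episode above 0.04 m).
It fails at once if syringe shoved more than 4 cm (distance of syringe from where it was at the start of the episode above 0.04 m).
It fails at once if cutters shoved more than 4 cm (distance of red_cutters from where it was at the start of the episode above 0.04 m).
Of fuse0, fuse1, fuse2, fuse3, fuse4, fuse5 only 3 to 5 are there at a start; the rules pass over those that are not, and their reading is None.
At some moment in a run one of kit_box, hex_keys, battery, loupe may be knocked a few centimetres aside while the robot is not near it.
Once in a run the grip may slacken for a moment while it holds something.
It also fails if it takes over 210 s, if anything falls off the work surface, if the arm or the gripper's body presses on something with over 40 N, if the wrist force passes 120 N, or if a joint passes its speed limit or range.

ROBOT

A 7-joint arm with a two-finger parallel gripper is mounted at the origin on a cart in front of the work surface, level with it; the furniture and walls round the work are solid. World frame = base frame: x ahead of the robot, y to its left, z up, the work surface at z = 0. Lengths are in m, angles in rad, forces in N, time in s.
With the tool pointing down it reaches from about 0.35 to 0.9 m from the base axis. Payload 19.9 kg.
Tool frame: the origin (TCP) lies at the very end of the fingers, on their centre line; the grasp point (between the pads) lies arm.grasp_offset behind it (arm.grasp_offset is the distance from the TCP to the grasp point, in m); z points along the fingers, y is the direction in which the jaws open and shut (so a half turn about z gives the same grasp; the last joint's range is limited). The gripper opens to 85 mm and grips with 20 to 120 N. Pads are 22 mm wide; open, the fingers measure 114 mm over their backs; the gripper's body (76 mm by 85 mm) begins 54 mm behind the grasp point. The pads swing forward as they close: fully open they stand 13 mm farther back than shut.
Start: joints at [-1.198, 0.417, -0.01, 1.614, 0.005, 1.111, -0.053], TCP at [0.251, 0.572, 0.231] pointing down, gripper open.
Joint ranges: [-2.81, 2.81], [-0.39, 2.02], [-1.27, 1.25], [0.06, 2.57], [-1.19, 4.33], [0.19, 2], [-2.82, 2.82]. Speed limits (rad/s): [1.89, 1.89, 2.39, 2.39, 3.01, 3.01, 3.01].

INTERFACE

Orientations are given as a unit quaternion [w, x, y, z].
In Python, from bench import arm, capture, finish_job gives the robot as it stands.
- The arm moves only by the tool send_rows, never from a script. Its argument "series" is a list of rows, each a list of 5 numbers: the shift along the tool's x, y, z in cm, then the turn about the tool's z in degrees, then the closure, from -1 (fully open) to 1 (shut), so that 0 is half open. A call has 1 to 20 rows; each row is the pose to reach, as a shift and turn from the pose commanded when the call began, along the tool's axes at that moment; what a row does not reach only later rows make up. A row lasts 1/8 s, in which the tool goes at most 62.5 mm and 10.7 degrees, less where a joint would pass 70% of its speed; a pose out of reach is approached as far as the arm can. A call with a gripper value outside its range is refused whole. The fingers move at their own pace and stop on an object; "newtons" is the grip in N (left out, the last holds). Time passes only in rows, so rows that repeat a pose let the fingers close. It gives the time, the measured TCP pose, the force and the opening at its end, in the units of the state.
- arm.sense(): the state, without advancing time (a new reading comes with each control period).
- capture(name): name is "scene" or "top"; returns a dict with "color" (400x640x3 uint8, red, green, blue), "range_z" (400x640 float32, m along the optical axis (not along the pixel's ray), 0 where there is no reading), "mtx" (3x3 intrinsics, pixels), "dist_coeffs" ([k1, k2, p1, p2, k3] as OpenCV has them; the pictures are not rectified), "cam_to_world" (4x4, takes a point from camera to world coordinates). Camera axes: x right, y up, looking along -z (the intrinsics and any distortion apply to the point x, -y, -z); pixel columns grow to the right and rows downward; lengths in m; the calibration is good to about 2 mm. A picture is of the moment at which its call begins.
- finish_job(): hands the job in, once; it reports no verdict.
The state is a dict: "clock": time; "joint_pos": joint angles; "qvel": joint speeds; "effort": joint torques, N m; "tool_pos": TCP position; "tcp_rot": TCP orientation; "contact_force": force on the tool from outside, world axes, zero at the start; "ft_torque": the same for the moment, N m; "finger_gap": finger opening in m.
Only numpy, scipy, OpenCV 4.12 (cv2) and the standard library are available. Lean on these libraries where they do the work, as an engineer would, in place of code of your own. Each camera call takes 0.05 s, during which the arm holds its last target. There are 200 camera calls.

## Working session

There is one attempt and no reset: what is moved stays moved. The work goes in short steps, Python scripts to look and compute and a tool call to move; the robot and the scene stay as the last step left them, time stands still between calls to the robot, and variables do not carry over. Pictures are saved under pics/ and viewed, about 12 in all and at most 16, crops included, and the job is handed in when it is done.

Besides the shell and the picture viewer there is one more tool, called after "Emit:" by a JSON object that holds its "api" and its "payload", one argument or row to a line. send_rows: Moves the arm, as the interface text tells. Its arguments: {"type":"object","properties":{"series":{"type":"array"},"newtons":{"type":"number"}},"required":["series"]}

```bash
mkdir -p pics
cat > h.py <<'E'
import numpy as np, cv2, json
from bench import arm, capture, finish_job
def snap(name, fn=None, crop=None, scale=1):
    c=capture(name); 
    if fn:
        im=cv2.cvtColor(c['color'],cv2.COLOR_RGB2BGR)
        if crop: x0,y0,x1,y1=crop; im=im[y0:y1,x0:x1]
        im=cv2.resize(im,None,fx=scale,fy=scale,interpolation=cv2.INTER_CUBIC)
        cv2.imwrite('pics/'+fn,im)
    return c
def cloud(c):
    h,w=c['range_z'].shape
    u,v=np.meshgrid(np.arange(w),np.arange(h))
    p=cv2.undistortPoints(np.stack([u,v],-1).reshape(-1,1,2).astype(np.float64),c['mtx'],np.array(c['dist_coeffs'],float)).reshape(h,w,2)
    z=c['range_z'].astype(float)
    P=np.stack([p[...,0]*z,-p[...,1]*z,-z,np.ones_like(z)],-1)@np.array(c['cam_to_world']).T
    P=P[...,:3]; P[z==0]=np.nan
    return P
def st():
    s=arm.sense(); print({k:np.round(s[k],4).tolist() for k in ['clock','tool_pos','tcp_rot','joint_pos','contact_force','finger_gap']}); return s
E
python3 - <<'E'
from h import *
st(); print(arm.grasp_offset)
for n in ['top','scene']:
    c=snap(n,n+'0.png',scale=1.25); P=cloud(c); np.save(n+'0.npy',P); print(np.round(c['cam_to_world'],3).tolist(), np.round(c['mtx'],1).tolist(), c['dist_coeffs'])
E
```

```text
{'clock': 0.0, 'tool_pos': [0.2512, 0.5719, 0.2306], 'tcp_rot': [-0.0001, 0.2054, 0.9787, -0.0006], 'joint_pos': [-1.1985, 0.418, -0.0103, 1.6142, 0.0047, 1.1107, -0.053], 'contact_force': [-0.2723, 0.9331, -0.6693], 'finger_gap': 0.0855}
0.0187
[[-0.011, 0.975, -0.221, 0.22], [-1.0, -0.011, -0.002, 0.022], [-0.004, 0.221, 0.975, 1.591], [0.0, 0.0, 0.0, 1.0]] [[465.6, 0.0, 314.3], [0.0, 465.6, 195.6], [0.0, 0.0, 1.0]] [-0.14099245  0.          0.          0.          0.        ]
[[0.59, 0.542, -0.599, -0.439], [-0.807, 0.408, -0.426, -0.684], [0.013, 0.735, 0.678, 1.145], [0.0, 0.0, 0.0, 1.0]] [[464.0, 0.0, 320.8], [0.0, 464.0, 203.8], [0.0, 0.0, 1.0]] [0.02815054 0.         0.         0.         0.        ]
```

View pics/top0.png

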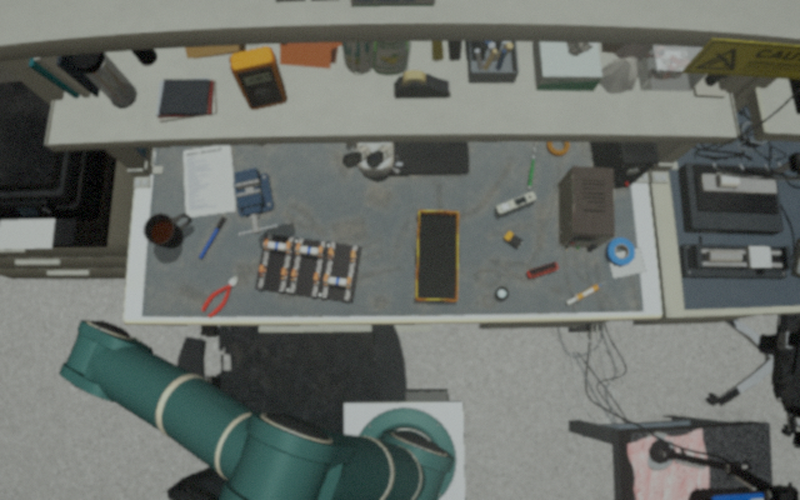

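View pics/scene0.png

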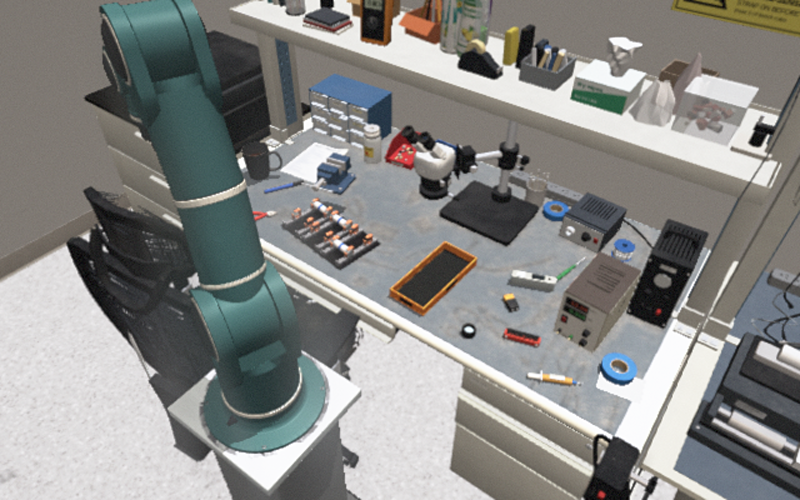

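The top view shows the rack at about (310,268), box at (437,255), loupe (501,293), hex keys (541,270), battery (512,239), level (515,204), syringe (583,294) and cutters (220,297). Next I'll zoom in on the rack and measure.

Run:
```python
from h import *
a=cv2.imread('pics/top0.png')  # 1.25x
c=capture('top'); im=cv2.cvtColor(c['color'],cv2.COLOR_RGB2BGR); 
A=cv2.resize(im[182:246,198:298],(800,512),interpolation=cv2.INTER_CUBIC); cv2.imwrite('pics/rack.png',A)
B=cv2.resize(im[150:250,325:485],(800,500),interpolation=cv2.INTER_CUBIC); cv2.imwrite('pics/bench.png',B)
P=cloud(c)
# height map at regions
def rep(n,x0,y0,x1,y1,zlo,zhi):
    Q=P[y0:y1,x0:x1].reshape(-1,3); m=(Q[:,2]>zlo)&(Q[:,2]<zhi); Q=Q[m]
    r=cv2.minAreaRect((Q[:,:2]*1000).astype(np.float32)); print(n,m.sum(),[np.round(t,1) for t in r], np.round(np.median(Q,0),3),Q[:,2].max().round(3))
rep('bench',300,200,325,245,-.1,.1)
rep('box',325,160,375,250,.02,.05)
rep('rack',200,180,295,250,.004,.07)
rep('loupe',390,222,412,245,.01,.05)
rep('hex',415,205,450,227,.008,.05)
rep('bat',398,180,420,202,.008,.05)
rep('level',390,150,432,176,.01,.06)
rep('syr',450,222,485,250,.006,.05)
rep('cut',155,215,195,255,.005,.05)
```

```text
bench 1119 [array([486.5,  33.7]), array([ 83.9, 156.6]), np.float64(89.6)] [0.486 0.034 0.002] 0.018
box 323 [array([543.7, -97.5]), array([117.7, 255.8]), np.float64(88.0)] [ 0.533 -0.108  0.028] 0.039
rack 3945 [array([515.6, 262.1]), array([333.6, 245.2]), np.float64(89.8)] [0.516 0.262 0.009] 0.07
loupe 89 [array([ 444.8, -274.4]), array([38.3, 51.4]), np.float64(42.8)] [ 0.438 -0.27   0.018] 0.029
hex 194 [array([ 503.9, -384.5]), array([ 72.3, 110.6]), np.float64(5.0)] [ 0.499 -0.386  0.018] 0.028
bat 126 [array([ 595.7, -303.8]), array([68.1, 76.4]), np.float64(77.9)] [ 0.59  -0.309  0.016] 0.025
level 285 [array([ 701.6, -314.1]), array([ 65.3, 127.7]), np.float64(22.1)] [ 0.689 -0.318  0.033] 0.045
syr 174 [array([ 429. , -503.9]), array([ 93.3, 124.6]), np.float64(1.8)] [ 0.43  -0.499  0.012] 0.027
cut 529 [array([445.9, 512.6]), array([137.8, 146.4]), np.float64(0.1)] [0.44  0.51  0.008] 0.02
```

View pics/rack.png

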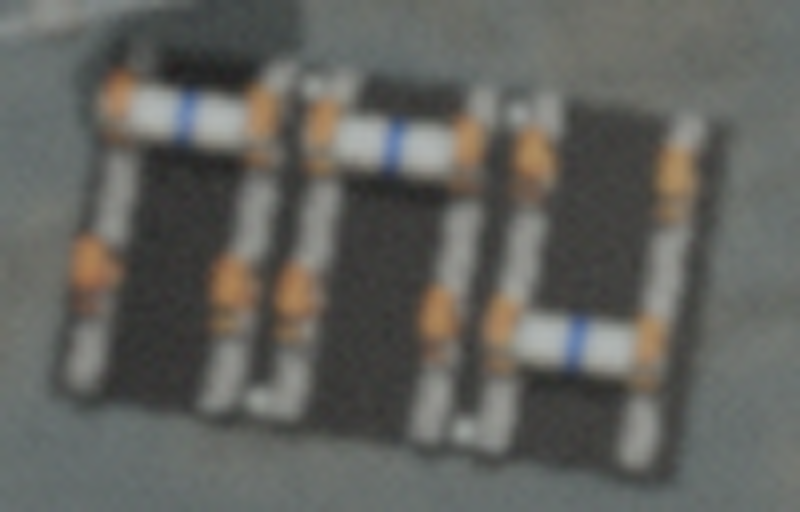

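View pics/bench.png

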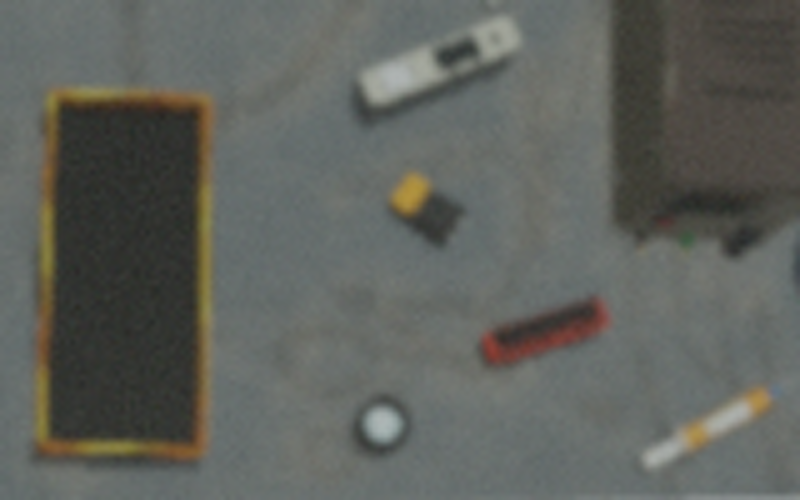

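Rack crop: three fuses, with blue bands at (187,117) back left, (396,146) back middle and (576,343) front right; the other places are empty. Bench crop: box corners (48,90),(213,95),(205,458),(36,455), loupe (382,425), hex keys (484,347)–(607,312), battery about (427,208).

```bash
cat >> h.py <<'E'
from scipy.spatial.transform import Rotation as R
def px2w(c,uv,z):
    uv=np.array(uv,float).reshape(-1,1,2)
    p=cv2.undistortPoints(uv,c['mtx'],np.array(c['dist_coeffs'],float)).reshape(-1,2)
    M=np.array(c['cam_to_world']); d=np.c_[p[:,0],-p[:,1],-np.ones(len(p))]@M[:3,:3].T; o=M[:3,3]
    return o+d*((z-o[2])/d[:,2])[:,None]
def uncrop(pts,x0,y0,s): return (np.array(pts,float)+.5)/s-.5+[x0,y0]
def plan(x,y,z,yaw=None):
    """shift (cm) and turn (deg) so that tool y lies along world yaw (deg, mod 180)"""
    s=arm.sense(); q=s['tcp_rot']; r=R.from_quat([q[1],q[2],q[3],q[0]]).as_matrix()
    d=r.T@(np.array([x,y,z])-s['tool_pos'])*100
    cur=np.degrees(np.arctan2(r[1,1],r[0,1])); t=0
    if yaw is not None: t=-((yaw-cur+90)%180-90)   # tool z down
    print('shift',np.round(d,2),'turn',round(t,1),'cur yaw',round(cur,1),'tilt',np.round(r[2],3))
E
python3 - <<'E'
from h import *
c=capture('top')
f=px2w(c,uncrop([(187,117),(396,146),(576,343)],198,182,8),.029); print('f5,f4,f0',f.round(4).tolist())
L=np.array([[44,90],[44,0],[-30,-90]])/1000
a=L-L.mean(0); b=f[:,:2]-f[:,:2].mean(0); th=np.arctan2((a[:,0]*b[:,1]-a[:,1]*b[:,0]).sum(),(a*b).sum())
Rm=np.array([[np.cos(th),-np.sin(th)],[np.sin(th),np.cos(th)]]); o=f[:,:2].mean(0)-Rm@L.mean(0)
print('rack',o.round(4),np.degrees(th).round(2),'res',(L@Rm.T+o-f[:,:2]).round(4).tolist())
b=px2w(c,uncrop([(48,90),(213,95),(205,458),(36,455)],325,150,5),.03); print('box',b.mean(0).round(4),b.round(3).tolist())
h=px2w(c,uncrop([(484,347),(607,312)],325,150,5),.014); d=h[0]-h[1]; print('hex',h.mean(0).round(4),np.linalg.norm(d),np.degrees(np.arctan2(d[1],d[0])))
h=px2w(c,uncrop([(411,193),(442,224)],325,150,5),.018); d=h[0]-h[1]; print('bat',h.mean(0).round(4),np.degrees(np.arctan2(d[1],d[0])))
print('loupe',px2w(c,uncrop([(382,425)],325,150,5),.020).round(4))
plan(.5,.5,.2,90)
# scene camera check: hsv masks
s=capture('scene'); 
for n,cc in (('top',c),('scene',s)):
    hsv=cv2.cvtColor(cc['color'],cv2.COLOR_RGB2HSV); P=cloud(cc)
    W=(P[...,0]>.35)&(P[...,0]<.8)&(P[...,1]>-.45)&(P[...,1]<.42)&(P[...,2]<.06)
    m=cv2.inRange(hsv,(105,110,60),(125,255,255))>0
    k,l,stt,ce=cv2.connectedComponentsWithStats((m&W).astype(np.uint8))
    for i in range(1,k):
        if stt[i,4]>5: print(n,'blue',stt[i,4],px2w(cc,ce[i],.029).round(4))
E
```

```text
f5,f4,f0 [[0.5747, 0.348, 0.029], [0.5608, 0.2566, 0.029], [0.4743, 0.178, 0.029]]
rack [0.5175 0.2637] -8.3 res [[-0.0007, -0.0016], [0.0002, 0.0007], [0.0005, 0.0009]]
box [ 0.5423 -0.0963  0.03  ] [[0.672, -0.046, 0.03], [0.667, -0.161, 0.03], [0.413, -0.146, 0.03], [0.417, -0.032, 0.03]]
hex [ 0.5009 -0.3887  0.014 ] 0.09151717528836827 104.80364352462708
bat [ 0.5871 -0.3088  0.018 ] 42.55717351906267
loupe [[ 0.4352 -0.2694  0.02  ]]
shift [-25.67   3.41   3.09] turn -23.7 cur yaw 66.3 tilt [-0.    -0.001 -1.   ]
```

Run:
```python
from h import *
plan(.4748,.1789,.12,-8.3)
```

```text
shift [-36.28 -27.01  11.12] turn 74.6 cur yaw 66.3 tilt [-0.    -0.001 -1.   ]
```

Emit:
{"api": "send_rows", "payload": {
  "series": [
    [-36.3, -27, 11.1, 74.6, -0.2],
    [-36.3, -27, 11.1, 74.6, -0.2],
    [-36.3, -27, 11.1, 74.6, -0.2],
    [-36.3, -27, 11.1, 74.6, -0.2],
    [-36.3, -27, 11.1, 74.6, -0.2],
    [-36.3, -27, 11.1, 74.6, -0.2],
    [-36.3, -27, 11.1, 74.6, -0.2],
    [-36.3, -27, 11.1, 74.6, -0.2],
    [-36.3, -27, 11.1, 74.6, -0.2],
    [-36.3, -27, 11.1, 74.6, -0.2],
    [-36.3, -27, 11.1, 74.6, -0.2],
    [-36.3, -27, 11.1, 74.6, -0.2]
  ]
}}

```text
clock: 1.75
tool_pos: [0.4748, 0.1798, 0.1204]
tcp_rot: [-0.0, 0.756, 0.655, 0.0]
contact_force: [-0.6, 0.5, -0.7]
finger_gap: 0.0512
```

Run:
```python
from h import *
st(); plan(.4748,.1789,.018,-8.3)
snap('scene','s1.png',(180,120,420,300),3)
```

```text
{'clock': 1.75, 'tool_pos': [0.4748, 0.1798, 0.1204], 'tcp_rot': [-0.0, 0.756, 0.6545, 0.0001], 'joint_pos': [-0.7393, 0.3731, 0.3797, 2.0108, -0.1913, 0.7911, -0.3919], 'contact_force': [-0.617, 0.5255, -0.715], 'finger_gap': 0.0512}
shift [-9.000e-02  1.000e-02  1.024e+01] turn 0.1 cur yaw -8.2 tilt [ 0.  0. -1.]
```

View pics/s1.png

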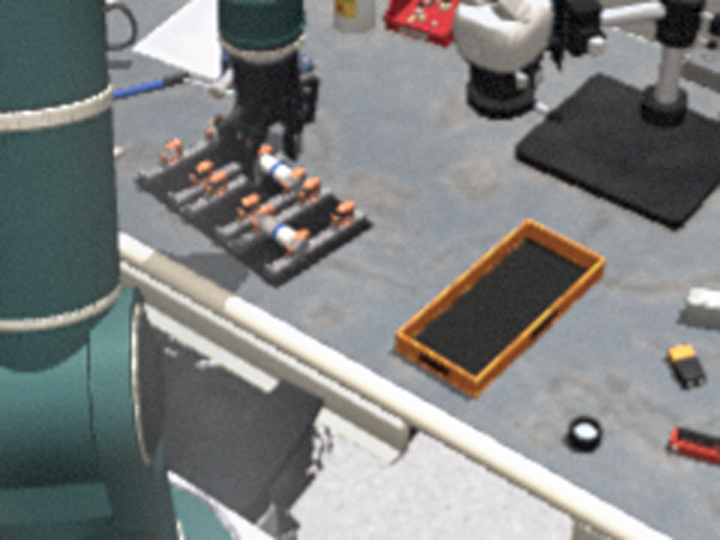

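Emit:
{"api": "send_rows", "payload": {
  "series": [
    [-0.1, 0, 4, 0, -0.2],
    [-0.1, 0, 7, 0, -0.2],
    [-0.1, 0, 8.5, 0, -0.2],
    [-0.1, 0, 9.5, 0, -0.2],
    [-0.1, 0, 10.2, 0, -0.2],
    [-0.1, 0, 10.2, 0, -0.2]
  ],
  "newtons": 40
}}

```text
clock: 2.55
tool_pos: [0.4751, 0.1781, 0.0184]
tcp_rot: [0.0, 0.756, 0.654, 0.0]
contact_force: [-0.6, 0.5, -0.0]
finger_gap: 0.0511
```

Emit:
{"api": "send_rows", "payload": {
  "series": [
    [0, 0, 0, 0, 0.2],
    [0, 0, 0, 0, 0.4],
    [0, 0, 0, 0, 0.6],
    [0, 0, 0, 0, 0.8],
    [0, 0, 0, 0, 0.8],
    [0, 0, 0, 0, 0.8]
  ]
}}

```text
clock: 3.3
tool_pos: [0.4753, 0.1782, 0.0188]
tcp_rot: [0.0, 0.756, 0.654, 0.0]
contact_force: [-0.9, 0.1, 6.2]
finger_gap: 0.0207
```

Emit:
{"api": "send_rows", "payload": {
  "series": [
    [0, -0.4, 0, 0, 0.8],
    [0, -0.8, 0, 0, 0.8],
    [0, -1.2, 0, 0, 0.8],
    [0, -1.6, 0, 0, 0.8],
    [0, -2.0, 0, 0, 0.8],
    [0, -2.4, 0, 0, 0.8],
    [0, -2.7, 0, 0, 0.8],
    [0, -2.7, 0, 0, 0.8]
  ]
}}

```text
clock: 4.3
tool_pos: [0.4489, 0.1823, 0.0188]
tcp_rot: [0.0, 0.756, 0.654, 0.001]
contact_force: [3.9, 0.3, 6.2]
finger_gap: 0.0208
```

Emit:
{"api": "send_rows", "payload": {
  "series": [
    [0, 0, -0.5, 0, 0.8],
    [0, 0, -1.2, 0, 0.8],
    [0, 0, -3, 0, 0.8],
    [0, 0, -6, 0, 0.8],
    [0, 0, -8, 0, 0.8],
    [0, 0, -8, 0, 0.8]
  ]
}}

```text
clock: 5.05
tool_pos: [0.4482, 0.1822, 0.0993]
tcp_rot: [-0.0, 0.756, 0.654, 0.001]
contact_force: [-0.4, 0.1, -1.8]
finger_gap: 0.0205
```

```bash
cat > go.py <<'E'
from h import *
import sys
# box pose estimate; go.py bx by z [turn offset] : plan to box-local mm point
def box2w(c,yaw,bx,by):
    a=np.radians(yaw); return c[0]+(bx*np.cos(a)-by*np.sin(a))/1000, c[1]+(bx*np.sin(a)+by*np.cos(a))/1000
def findbox(c):
    """orange rim pixels -> rectangle at z=30 mm"""
    hsv=cv2.cvtColor(c['color'],cv2.COLOR_RGB2HSV)
    m=cv2.inRange(hsv,(8,150,110),(30,255,255)); m=cv2.morphologyEx(m,cv2.MORPH_CLOSE,np.ones((3,3)))
    n,l,s,ce=cv2.connectedComponentsWithStats(m)
    best=None
    for i in range(1,n):
        v,u=np.where(l==i); W=px2w(c,np.c_[u,v],.03)
        if abs(W[:,0].mean()-.54)<.1 and abs(W[:,1].mean()+.1)<.1 and len(u)>(0 if best is None else len(best)): best=W
    r=cv2.minAreaRect((best[:,:2]*1000).astype(np.float32)); (cx,cy),(w,h),a=r
    if w<h: a-=90
    a=(a+90)%180-90
    return cx/1000,cy/1000,a,sorted((w,h))
E
python3 - <<'E'
from go import *
st(); c=snap('top','t2.png',(180,140,460,250),2.8)
print(findbox(c))
plan(*box2w((.5423,-.0963),-3,-91,0),.08,-3)
# check reported TCP in both cameras: print nearest cloud heights of gripper
E
```

```text
{'clock': 5.05, 'tool_pos': [0.4482, 0.1822, 0.0993], 'tcp_rot': [-0.0001, 0.7564, 0.6541, 0.0006], 'joint_pos': [-0.7712, 0.3711, 0.3802, 2.0806, -0.2054, 0.7238, -0.4047], 'contact_force': [-0.3909, 0.0512, -1.7734], 'finger_gap': 0.0205}
(0.588267822265625, -0.043155071258544925, 0.0, [0.0, 0.0])
shift [-27.02   4.31   1.83] turn -5.3 cur yaw -8.3 tilt [ 0. -0. -1.]
```

View pics/t2.png

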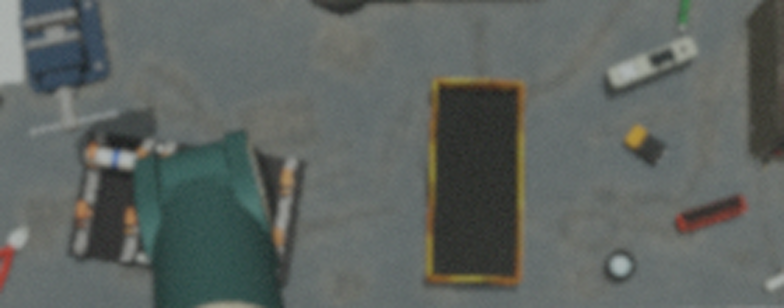

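Emit:
{"api": "send_rows", "payload": {
  "series": [
    [-6, 1, 0, -5.3, 0.8],
    [-12, 2, 0, -5.3, 0.8],
    [-18, 3, 0.5, -5.3, 0.8],
    [-24, 4, 1.5, -5.3, 0.8],
    [-27, 4.3, 1.8, -5.3, 0.8],
    [-27, 4.3, 1.8, -5.3, 0.8],
    [-27, 4.3, 1.8, -5.3, 0.8]
  ]
}}

```text
clock: 5.98
tool_pos: [0.4513, -0.0907, 0.0797]
tcp_rot: [-0.001, 0.725, 0.688, -0.0]
contact_force: [-0.1, 0.5, -0.7]
finger_gap: 0.0204
```

```bash
python3 - <<'E'
import re
s=open('go.py').read()
i=s.index('def findbox')
s=s[:i]+'''def findbox(c):
    hsv=cv2.cvtColor(c['color'],cv2.COLOR_RGB2HSV)
    v,u=np.where(cv2.inRange(hsv,(5,110,70),(35,255,255))>0)
    W=px2w(c,np.c_[u,v],.03); W=W[(abs(W[:,0]-.54)<.19)&(abs(W[:,1]+.1)<.13)]
    (cx,cy),(w,h),a=cv2.minAreaRect((W[:,:2]*1000).astype(np.float32))
    if w<h: a-=90
    return cx/1000,cy/1000,(a+90)%180-90,w,h,len(W)
'''
open('go.py','w').write(s)
E
python3 - <<'E'
from go import *
st(); c=snap('top','t3.png',(300,150,400,250),6); print(findbox(c))
plan(*box2w((.5423,-.0963),-3,-91,0),.0055,-3)
E
```

```text
{'clock': 5.975, 'tool_pos': [0.4513, -0.0907, 0.0797], 'tcp_rot': [-0.0006, 0.7253, 0.6884, -0.0004], 'joint_pos': [-0.2334, 0.3797, 0.4274, 2.145, -0.2516, 0.6652, 0.3145], 'contact_force': [-0.0887, 0.4868, -0.7391], 'finger_gap': 0.0204}
(0.6059428100585937, -0.0979775390625, -2.9762725830078125, 112.9477767944336, 125.4201431274414, 186)
shift [-0.12  0.01  7.44] turn 0.1 cur yaw -2.9 tilt [ 0.    -0.001 -1.   ]
```

View pics/t3.png

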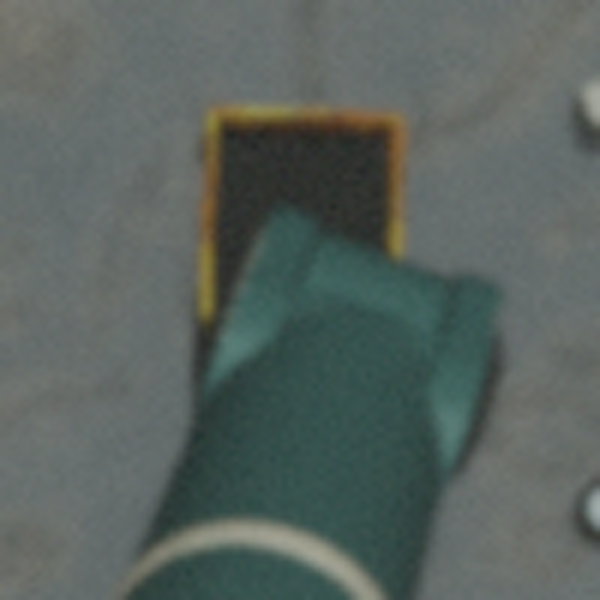

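The box hasn't moved; the arm covers its near half. Descending.

Emit:
{"api": "send_rows", "payload": {
  "series": [
    [-0.1, 0, 3, 0, 0.8],
    [-0.1, 0, 5, 0, 0.8],
    [-0.1, 0, 6, 0, 0.8],
    [-0.1, 0, 6.7, 0, 0.8],
    [-0.1, 0, 7.1, 0, 0.8],
    [-0.1, 0, 7.4, 0, 0.8],
    [-0.1, 0, 7.4, 0, 0.8]
  ]
}}

```text
clock: 6.9
tool_pos: [0.4518, -0.0924, 0.0064]
tcp_rot: [0.0, 0.725, 0.688, 0.0]
contact_force: [-0.5, 0.6, -0.1]
finger_gap: 0.0204
```

Emit:
{"api": "send_rows", "payload": {
  "series": [
    [0, 0, 0, 0, 0.45],
    [0, 0, 0, 0, 0.4],
    [0, 0, 0, 0, 0.36],
    [0, 0, 0, 0, 0.36]
  ]
}}

```text
clock: 7.4
tool_pos: [0.4518, -0.0924, 0.0064]
tcp_rot: [0.0, 0.725, 0.688, -0.0]
contact_force: [-0.1, -1.0, 0.4]
finger_gap: 0.0272
```

Emit:
{"api": "send_rows", "payload": {
  "series": [
    [0, 0, -1.5, 0, 0.36],
    [0, 0, -4, 0, 0.36],
    [0, 2, -4, 0, 1],
    [0, 4, -4, 0, 1],
    [0, 4, -4, 0, 1],
    [0, 4, -4, 0, 1],
    [0, 4, -2, 0, 1],
    [0, 4, -0.5, 0, 1],
    [0, 4, 0.1, 0, 1],
    [0, 4, 0.1, 0, 1]
  ]
}}

```text
clock: 8.65
tool_pos: [0.4914, -0.0946, 0.0051]
tcp_rot: [-0.0, 0.726, 0.688, -0.0]
contact_force: [1.1, -0.4, 1.0]
finger_gap: 0.0002
```

Emit:
{"api": "send_rows", "payload": {
  "series": [
    [0, -0.5, 0, 0, 1],
    [0, -1, 0, 0, 1],
    [0, -1.4, 0, 0, 1],
    [0, -1.7, 0, 0, 1],
    [0, -2.0, 0, 0, 1],
    [0, -2.3, 0, 0, 1],
    [0, -2.6, 0, 0, 1],
    [0, -2.8, 0, 0, 1],
    [0, -2.9, 0, 0, 1],
    [0, -2.9, 0, 0, 1]
  ]
}}

```text
clock: 9.9
tool_pos: [0.4626, -0.093, 0.0053]
tcp_rot: [-0.0, 0.725, 0.688, -0.0]
contact_force: [-0.8, 0.5, 0.4]
finger_gap: -0.0
```

Emit:
{"api": "send_rows", "payload": {
  "series": [
    [0, 0.5, 0, 0, 1],
    [0, 1, -2, 0, 1],
    [0, 1, -6, 0, -0.2],
    [6, 1, -10, 0, -0.2],
    [12, 2, -10, 0, -0.2],
    [18, 3, -10, 0, -0.2],
    [24, 4, -10, 0, -0.2],
    [30, 5, -10, 0, -0.2],
    [34, 8, -10, 0, -0.2],
    [34, 8, -10, 0, -0.2],
    [34, 8, -10, 0, -0.2]
  ]
}}

```text
clock: 11.28
tool_pos: [0.5603, 0.2416, 0.1049]
tcp_rot: [0.0, 0.726, 0.688, -0.001]
contact_force: [-1.0, -0.7, 0.3]
finger_gap: 0.0508
```

Run:
```python
from go import *
st(); c=snap('top','t4.png',(310,150,390,250),6); print(findbox(c)); np.save('box.npy',findbox(c)[:3])
plan(.5608+.0002,.2566+.0007,.10,-8.3)
```

```text
{'clock': 11.275, 'tool_pos': [0.5603, 0.2416, 0.1049], 'tcp_rot': [0.0001, 0.7256, 0.6881, -0.0005], 'joint_pos': [-0.7347, 0.5599, 0.3696, 1.7634, -0.2537, 0.8663, -0.304], 'contact_force': [-1.0455, -0.6513, 0.2993], 'finger_gap': 0.0508}
(0.5422137451171875, -0.09528616333007812, -2.03924560546875, 113.45759582519531, 253.96177673339844, 430)
shift [ 1.6  -0.01  0.51] turn 5.2 cur yaw -3.1 tilt [-0.001 -0.    -1.   ]
```

View pics/t4.png

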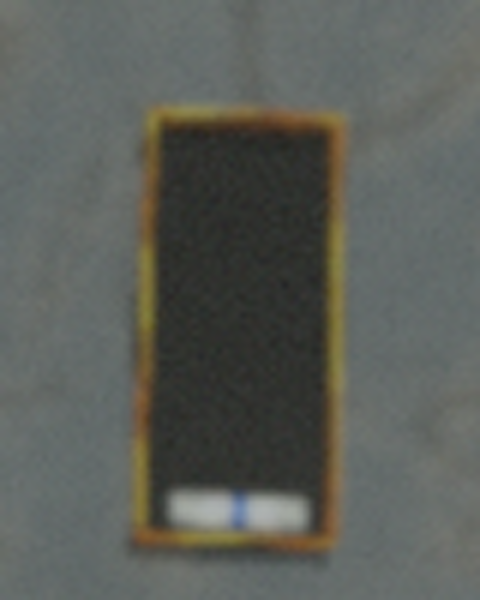

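Fuse A lies at (238,508), close to the near wall. Next is fuse 4.

Emit:
{"api": "send_rows", "payload": {
  "series": [
    [1.6, 0, 0.5, 5.2, -0.2],
    [1.6, 0, 0.5, 5.2, -0.2],
    [1.6, 0, 4, 5.2, -0.2],
    [1.6, 0, 6.5, 5.2, -0.2],
    [1.6, 0, 8, 5.2, -0.2],
    [1.6, 0, 8.7, 5.2, -0.2],
    [1.6, 0, 8.7, 5.2, -0.2],
    [1.6, 0, 8.7, 5.2, -0.2]
  ]
}}

```text
clock: 12.32
tool_pos: [0.5617, 0.2585, 0.0191]
tcp_rot: [0.0, 0.756, 0.655, 0.001]
contact_force: [-0.6, 0.3, 0.7]
finger_gap: 0.0509
```

Emit:
{"api": "send_rows", "payload": {
  "series": [
    [0, 0, 0, 0, 0.2],
    [0, 0, 0, 0, 0.4],
    [0, 0, 0, 0, 0.6],
    [0, 0, 0, 0, 0.8],
    [0, 0, 0, 0, 0.8],
    [0, 0, 0, 0, 0.8]
  ]
}}

```text
clock: 13.08
tool_pos: [0.5613, 0.2584, 0.0187]
tcp_rot: [-0.0, 0.756, 0.655, 0.0]
contact_force: [-2.7, 0.3, 5.9]
finger_gap: 0.0204
```

Emit:
{"api": "send_rows", "payload": {
  "series": [
    [0, -0.4, 0, 0, 0.8],
    [0, -0.8, 0, 0, 0.8],
    [0, -1.2, 0, 0, 0.8],
    [0, -1.6, 0, 0, 0.8],
    [0, -2.0, 0, 0, 0.8],
    [0, -2.4, 0, 0, 0.8],
    [0, -2.7, 0, 0, 0.8],
    [0, -2.7, 0, 0, 0.8]
  ]
}}

```text
clock: 14.08
tool_pos: [0.5352, 0.2623, 0.0189]
tcp_rot: [0.0, 0.756, 0.655, 0.001]
contact_force: [4.1, -0.2, 4.2]
finger_gap: 0.0207
```

Emit:
{"api": "send_rows", "payload": {
  "series": [
    [0, 0, -0.5, 0, 0.8],
    [0, 0, -1.2, 0, 0.8],
    [0, 0, -3, 0, 0.8],
    [0, 0, -6, 0, 0.8],
    [0, 0, -8, 0, 0.8],
    [0, 0, -8, 0, 0.8]
  ]
}}

```text
clock: 14.82
tool_pos: [0.535, 0.2626, 0.1]
tcp_rot: [0.0, 0.756, 0.655, 0.001]
contact_force: [0.5, 0.7, 0.5]
finger_gap: 0.0205
```

Run:
```python
from go import *
st(); c=capture('top'); print(findbox(c))
f=px2w(c,uncrop([(238,508)],310,150,6),.015)[0]; print('fuseA',f)
b=np.load('box.npy'); a=np.radians(-2.5); d=f[:2]-b[:2]; print('local',d@[np.cos(a),np.sin(a)],d@[-np.sin(a),np.cos(a)])
plan(*box2w(b[:2],-2.5,-62,0),.08,-2.5)
```

```text
{'clock': 14.825, 'tool_pos': [0.535, 0.2626, 0.1], 'tcp_rot': [0.0, 0.7558, 0.6548, 0.0011], 'joint_pos': [-0.8056, 0.5467, 0.3915, 1.806, -0.2705, 0.8393, -0.4269], 'contact_force': [0.5057, 0.7292, 0.5368], 'finger_gap': 0.0205}
(0.5422147216796875, -0.09526014709472656, -2.0373764038085938, 113.5176773071289, 253.96397399902344, 427)
fuseA [ 0.43966817 -0.09285946  0.015     ]
local -0.10255382814431667 -0.0020485854584059173
shift [-35.91  -0.3    1.85] turn -5.7 cur yaw -8.2 tilt [ 0.001  0.    -1.   ]
```

Emit:
{"api": "send_rows", "payload": {
  "series": [
    [-6, 0, 0, -5.7, 0.8],
    [-12, 0, 0, -5.7, 0.8],
    [-18, 0, 0, -5.7, 0.8],
    [-24, 0, 0, -5.7, 0.8],
    [-30, 0, 1, -5.7, 0.8],
    [-35.9, 0, 1.8, -5.7, 0.8],
    [-35.9, 0, 1.8, -5.7, 0.8],
    [-35.9, 0, 1.8, -5.7, 0.8]
  ]
}}

```text
clock: 15.88
tool_pos: [0.4828, -0.0929, 0.0797]
tcp_rot: [-0.001, 0.723, 0.691, -0.0]
contact_force: [0.5, 1.0, -0.8]
finger_gap: 0.0205
```

Run:
```python
from go import *
st(); b=np.load('box.npy'); plan(*box2w(b[:2],-2.5,-58.5,0),.006,-2.5)
```

```text
{'clock': 15.875, 'tool_pos': [0.4828, -0.0929, 0.0797], 'tcp_rot': [-0.0005, 0.7225, 0.6913, -0.0004], 'joint_pos': [-0.2297, 0.428, 0.4287, 2.0717, -0.2723, 0.6963, 0.3315], 'contact_force': [0.4861, 0.9552, -0.8161], 'finger_gap': 0.0205}
shift [0.02 0.1  7.37] turn -0.0 cur yaw -2.5 tilt [ 0.    -0.001 -1.   ]
```

Emit:
{"api": "send_rows", "payload": {
  "series": [
    [0, 0.1, 3, 0, 0.8],
    [0, 0.1, 5, 0, 0.8],
    [0, 0.1, 6, 0, 0.8],
    [0, 0.1, 6.7, 0, 0.8],
    [0, 0.1, 7.1, 0, 0.8],
    [0, 0.1, 7.35, 0, 0.8],
    [0, 0.1, 7.35, 0, 0.8],
    [0, 0.1, 7.35, 0, 0.45],
    [0, 0.1, 7.35, 0, 0.4],
    [0, 0.1, 7.35, 0, 0.36],
    [0, 0.1, 7.35, 0, 0.36]
  ]
}}

```text
clock: 17.25
tool_pos: [0.4843, -0.0932, 0.0068]
tcp_rot: [0.0, 0.722, 0.691, -0.0]
contact_force: [-0.1, 1.2, 0.9]
finger_gap: 0.0271
```

Emit:
{"api": "send_rows", "payload": {
  "series": [
    [0, 0, -2, 0, 0.36],
    [0, 0, -5, 0, 0.3],
    [0, 0, -9, 0, -0.2],
    [6, 1, -10, 0, -0.2],
    [12, 2, -10, 0, -0.2],
    [18, 3, -10, 0, -0.2],
    [24, 4, -10, 0, -0.2],
    [30, 5, -10, 0, -0.2],
    [36, 7, -10, 0, -0.2],
    [42, 9, -10, 0, -0.2],
    [44, 9, -10, 0, -0.2],
    [44, 9, -10, 0, -0.2]
  ]
}}

```text
clock: 18.75
tool_pos: [0.5928, 0.3437, 0.1061]
tcp_rot: [-0.0, 0.722, 0.692, -0.0]
contact_force: [0.6, -0.1, 1.1]
finger_gap: 0.0514
```

Run:
```python
from go import *
st(); c=snap('top','t5.png',(310,150,390,250),6); print(findbox(c))
plan(.574,.3464,.10,-8.3)
```

```text
{'clock': 18.75, 'tool_pos': [0.5928, 0.3437, 0.1061], 'tcp_rot': [-0.0001, 0.7217, 0.6922, -0.0004], 'joint_pos': [-0.8127, 0.6768, 0.3578, 1.5551, -0.2711, 0.9598, -0.4125], 'contact_force': [0.5751, -0.126, 1.1054], 'finger_gap': 0.0514}
(0.5421561279296875, -0.09531362915039063, -2.8858871459960938, 113.7579345703125, 252.93638610839844, 423)
shift [ 0.36 -1.93  0.64] turn 5.8 cur yaw -2.5 tilt [-0.001 -0.    -1.   ]
```

View pics/t5.png

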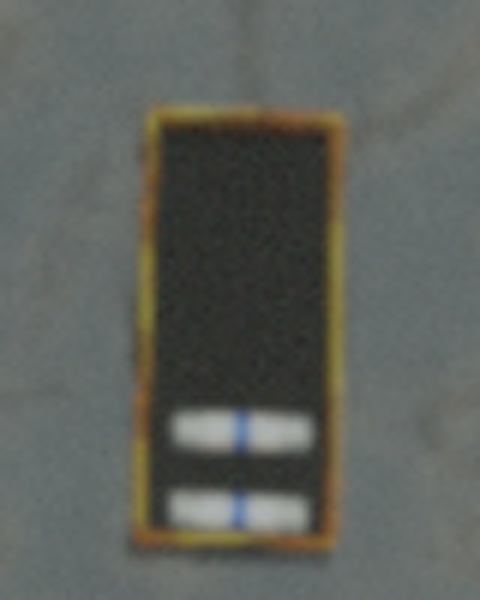

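Both fuses lie flat, at (240,430) and (238,508). Next is fuse 5.

Emit:
{"api": "send_rows", "payload": {
  "series": [
    [0.35, -1.9, 0.6, 5.8, -0.2],
    [0.35, -1.9, 0.6, 5.8, -0.2],
    [0.35, -1.9, 4, 5.8, -0.2],
    [0.35, -1.9, 6.5, 5.8, -0.2],
    [0.35, -1.9, 8, 5.8, -0.2],
    [0.35, -1.9, 8.8, 5.8, -0.2],
    [0.35, -1.9, 8.8, 5.8, -0.2],
    [0.35, -1.9, 8.8, 5.8, -0.2]
  ]
}}

```text
clock: 19.8
tool_pos: [0.5754, 0.3461, 0.0199]
tcp_rot: [0.0, 0.757, 0.654, 0.0]
contact_force: [-3.0, -4.3, 5.5]
finger_gap: 0.0514
```

Emit:
{"api": "send_rows", "payload": {
  "series": [
    [0, 0, 0, 0, 0.2],
    [0, 0, 0, 0, 0.4],
    [0, 0, 0, 0, 0.6],
    [0, 0, 0, 0, 0.8],
    [0, 0, 0, 0, 0.8],
    [0, 0, 0, 0, 0.8]
  ]
}}

```text
clock: 20.55
tool_pos: [0.5749, 0.3469, 0.0192]
tcp_rot: [0.0, 0.756, 0.654, 0.0]
contact_force: [-1.2, -0.9, 6.1]
finger_gap: 0.0206
```

Emit:
{"api": "send_rows", "payload": {
  "series": [
    [0, -0.4, 0, 0, 0.8],
    [0, -0.8, 0, 0, 0.8],
    [0, -1.2, 0, 0, 0.8],
    [0, -1.6, 0, 0, 0.8],
    [0, -2.0, 0, 0, 0.8],
    [0, -2.4, 0, 0, 0.8],
    [0, -2.7, 0, 0, 0.8],
    [0, -2.7, 0, 0, 0.8]
  ]
}}

```text
clock: 21.55
tool_pos: [0.5485, 0.3508, 0.0194]
tcp_rot: [0.0, 0.756, 0.654, 0.001]
contact_force: [3.6, -1.2, 4.1]
finger_gap: 0.0202
```

Emit:
{"api": "send_rows", "payload": {
  "series": [
    [0, 0, -0.5, 0, 0.8],
    [0, 0, -1.2, 0, 0.8],
    [0, 0, -3, 0, 0.8],
    [0, 0, -6, 0, 0.8],
    [0, 0, -8, 0, 0.8],
    [0, 0, -8, 0, 0.8]
  ]
}}

```text
clock: 22.3
tool_pos: [0.5483, 0.3512, 0.1006]
tcp_rot: [-0.0, 0.756, 0.654, 0.001]
contact_force: [0.5, -0.1, -0.4]
finger_gap: 0.0204
```

Run:
```python
from go import *
st(); c=capture('top'); print(findbox(c))
f=px2w(c,uncrop([(238,508),(240,430)],310,150,6),.015); 
b=np.load('box.npy'); a=np.radians(-2.5)
for q in f: d=q[:2]-b[:2]; print('local',d@[np.cos(a),np.sin(a)],d@[-np.sin(a),np.cos(a)])
plan(*box2w(b[:2],-2.5,-14.5,0),.08,-2.5)
```

```text
{'clock': 22.3, 'tool_pos': [0.5483, 0.3512, 0.1006], 'tcp_rot': [-0.0, 0.7564, 0.6541, 0.0011], 'joint_pos': [-0.8903, 0.6317, 0.3847, 1.658, -0.286, 0.9056, -0.5403], 'contact_force': [0.4706, -0.1181, -0.3862], 'finger_gap': 0.0204}
(0.5422137451171875, -0.09528616333007812, -2.03924560546875, 113.45759582519531, 253.96177673339844, 413)
local -0.10255382814431667 -0.0020485854584059173
local -0.057570496880999175 -0.0023904164162795306
shift [-44.38   4.44   1.9 ] turn -5.8 cur yaw -8.3 tilt [ 0.001  0.    -1.   ]
```

Emit:
{"api": "send_rows", "payload": {
  "series": [
    [-6, 0.6, 0, -5.8, 0.8],
    [-12, 1.2, 0, -5.8, 0.8],
    [-18, 1.8, 0, -5.8, 0.8],
    [-24, 2.4, 0, -5.8, 0.8],
    [-30, 3, 0, -5.8, 0.8],
    [-36, 3.6, 1, -5.8, 0.8],
    [-42, 4.4, 1.9, -5.8, 0.8],
    [-44.4, 4.5, 1.9, -5.8, 0.8],
    [-44.4, 4.5, 1.9, -5.8, 0.8],
    [-44.4, 4.5, 1.9, -5.8, 0.8]
  ]
}}

```text
clock: 23.6
tool_pos: [0.528, -0.0942, 0.0793]
tcp_rot: [-0.001, 0.722, 0.692, -0.0]
contact_force: [-0.3, 0.7, -0.1]
finger_gap: 0.0204
```

Run:
```python
from go import *
st(); b=np.load('box.npy'); plan(*box2w(b[:2],-2.5,-13.5,0),.006,-2.5)
```

```text
{'clock': 23.6, 'tool_pos': [0.528, -0.0942, 0.0793], 'tcp_rot': [-0.0005, 0.7221, 0.6917, -0.0003], 'joint_pos': [-0.2131, 0.4939, 0.4141, 1.9642, -0.2867, 0.7413, 0.3275], 'contact_force': [-0.2805, 0.743, -0.1221], 'finger_gap': 0.0204}
shift [-0.05  0.08  7.33] turn 0.0 cur yaw -2.5 tilt [ 0.    -0.001 -1.   ]
```

Emit:
{"api": "send_rows", "payload": {
  "series": [
    [0, 0.1, 3, 0, 0.8],
    [0, 0.1, 5, 0, 0.8],
    [0, 0.1, 6, 0, 0.8],
    [0, 0.1, 6.7, 0, 0.8],
    [0, 0.1, 7.1, 0, 0.8],
    [0, 0.1, 7.35, 0, 0.8],
    [0, 0.1, 7.35, 0, 0.8],
    [0, 0.1, 7.35, 0, 0.45],
    [0, 0.1, 7.35, 0, 0.4],
    [0, 0.1, 7.35, 0, 0.36],
    [0, 0.1, 7.35, 0, 0.36]
  ]
}}

```text
clock: 24.98
tool_pos: [0.5293, -0.0952, 0.0064]
tcp_rot: [0.0, 0.722, 0.691, -0.0]
contact_force: [-0.3, 0.5, -0.8]
finger_gap: 0.0271
```

Emit:
{"api": "send_rows", "payload": {
  "series": [
    [0, 0, -2, 0, 0.36],
    [0, 0, -5, 0, 0.3],
    [0, 0, -9, 0, -0.2],
    [6, 0, -10, 0, -0.2],
    [12, 0, -10, 0, -0.2],
    [16, 0, -10, 0, -0.2],
    [16, 0, -10, 0, -0.2]
  ]
}}

```text
clock: 25.85
tool_pos: [0.5364, 0.0681, 0.1075]
tcp_rot: [-0.0, 0.721, 0.693, 0.001]
contact_force: [-0.5, -0.2, 0.1]
finger_gap: 0.051
```

Run:
```python
from go import *
st(); c=snap('top','t6.png',(325,150,485,250),5); print(findbox(c))
```

```text
{'clock': 25.85, 'tool_pos': [0.5364, 0.0681, 0.1075], 'tcp_rot': [-0.0001, 0.7207, 0.6932, 0.0007], 'joint_pos': [-0.5136, 0.4515, 0.4111, 1.9408, -0.2476, 0.797, -0.004], 'contact_force': [-0.4548, -0.1603, 0.0538], 'finger_gap': 0.051}
(0.5421226806640626, -0.09531179809570313, -2.8397369384765625, 113.73885345458984, 252.92054748535156, 411)
```

View pics/t6.png

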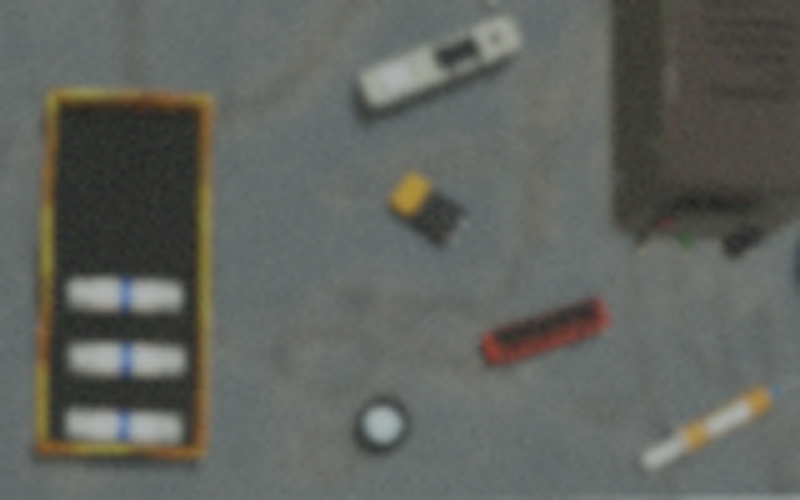

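All three fuses are in, at rows 294, 359 and 425, and the bench items haven't moved. Next are the hex keys, centred at about (545,331).

Run:
```python
from go import *
plan(.501,-.389,.10,14.8)
c=capture('top'); hsv=cv2.cvtColor(c['color'],cv2.COLOR_RGB2HSV)
m=(cv2.inRange(hsv,(0,110,60),(7,255,255))|cv2.inRange(hsv,(172,110,60),(180,255,255)))
v,u=np.where(m>0); W=px2w(c,np.c_[u,v],.014); W=W[(abs(W[:,0]-.5)<.09)&(abs(W[:,1]+.39)<.09)]
print(len(W),cv2.minAreaRect((W[:,:2]*1000).astype(np.float32)))
f=px2w(c,uncrop([(125,294)],325,150,5),.015); b=np.load('box.npy'); a=np.radians(-2.5); d=f[0,:2]-b[:2]; print(d@[np.cos(a),np.sin(a)])
```

```text
shift [-45.58  -1.65   0.73] turn -17.2 cur yaw -2.4 tilt [ 0.     0.001 -1.   ]
64 ((495.9026794433594, -388.032470703125), (17.406383514404297, 85.81828308105469), 11.81968879699707)
-0.012641015944794021
```

Emit:
{"api": "send_rows", "payload": {
  "series": [
    [-6, -0.2, 0, -4, -0.2],
    [-12, -0.4, 0, -8, -0.2],
    [-18, -0.6, 0, -12, -0.2],
    [-24, -0.8, 0, -16, -0.2],
    [-30, -1, 0, -16.5, -0.2],
    [-36, -1.3, 0, -16.5, -0.2],
    [-42, -1.6, 0.7, -16.5, -0.2],
    [-45.6, -1.7, 0.7, -16.5, -0.2],
    [-45.6, -1.7, 0.7, -16.5, -0.2],
    [-45.6, -1.7, 0.7, -16.5, -0.2]
  ]
}}

```text
clock: 27.2
tool_pos: [0.4987, -0.3905, 0.0996]
tcp_rot: [-0.0, 0.616, 0.788, -0.0]
contact_force: [0.0, 0.4, 0.4]
finger_gap: 0.0508
```

Run:
```python
from go import *
st(); plan(.500,-.389,.004,14)
```

```text
{'clock': 27.2, 'tool_pos': [0.4987, -0.3905, 0.0996], 'tcp_rot': [-0.0001, 0.6162, 0.7876, -0.0], 'joint_pos': [0.3284, 0.6077, 0.3954, 1.7054, -0.2878, 0.8863, 1.0866], 'contact_force': [0.0396, 0.4408, 0.4034], 'finger_gap': 0.0508}
shift [0.11 0.17 9.56] turn -0.1 cur yaw 13.9 tilt [ 0. -0. -1.]
```

Emit:
{"api": "send_rows", "payload": {
  "series": [
    [0.1, 0.15, 4, 0, -0.2],
    [0.1, 0.15, 7, 0, -0.2],
    [0.1, 0.15, 8.5, 0, -0.2],
    [0.1, 0.15, 9.2, 0, -0.2],
    [0.1, 0.15, 9.5, 0, -0.2],
    [0.1, 0.15, 9.5, 0, -0.2],
    [0.1, 0.15, 9.5, 0, 0.1],
    [0.1, 0.15, 9.5, 0, 0.3],
    [0.1, 0.15, 9.5, 0, 0.5],
    [0.1, 0.15, 9.5, 0, 0.75],
    [0.1, 0.15, 9.5, 0, 0.75],
    [0.1, 0.15, 9.5, 0, 0.75]
  ],
  "newtons": 40
}}

```text
clock: 28.7
tool_pos: [0.5008, -0.389, 0.0049]
tcp_rot: [0.0, 0.616, 0.788, 0.0]
contact_force: [-0.7, 0.5, 6.1]
finger_gap: 0.023
```

Emit:
{"api": "send_rows", "payload": {
  "series": [
    [0, 0, -0.5, 0, 0.75],
    [0, 0, -2, 0, 0.75],
    [0, 0, -5, 0, 0.75],
    [0, 0, -8, 0, 0.75],
    [0, 0, -8, 0, 0.75]
  ]
}}

```text
clock: 29.32
tool_pos: [0.5016, -0.3898, 0.0875]
tcp_rot: [0.002, 0.616, 0.788, 0.0]
contact_force: [-0.0, -1.0, -0.9]
finger_gap: 0.023
```

Run:
```python
from go import *
st(); b=np.load('box.npy'); c=capture('top'); print(findbox(c)); plan(*box2w(b[:2],-2.5,31,0),.08,-2.5)
```

```text
{'clock': 29.325, 'tool_pos': [0.5016, -0.3898, 0.0875], 'tcp_rot': [0.0022, 0.6158, 0.7879, 0.0002], 'joint_pos': [0.3289, 0.6245, 0.3902, 1.7097, -0.2978, 0.8618, 1.0914], 'contact_force': [-0.0131, -0.9861, -0.869], 'finger_gap': 0.023}
(0.5325487060546875, -0.09510807800292968, -2.0148086547851562, 113.21440124511719, 251.77085876464844, 367)
shift [26.64 14.07  0.57] turn 16.5 cur yaw 14.0 tilt [-0.002  0.002 -1.   ]
```

Run:
```python
from go import *
c=snap('top','t7.png',(325,150,485,250),5); print(findbox(c))
```

```text
(0.53251171875, -0.09510615539550782, -2.0128936767578125, 113.212646484375, 251.84703063964844, 371)
```

View pics/t7.png

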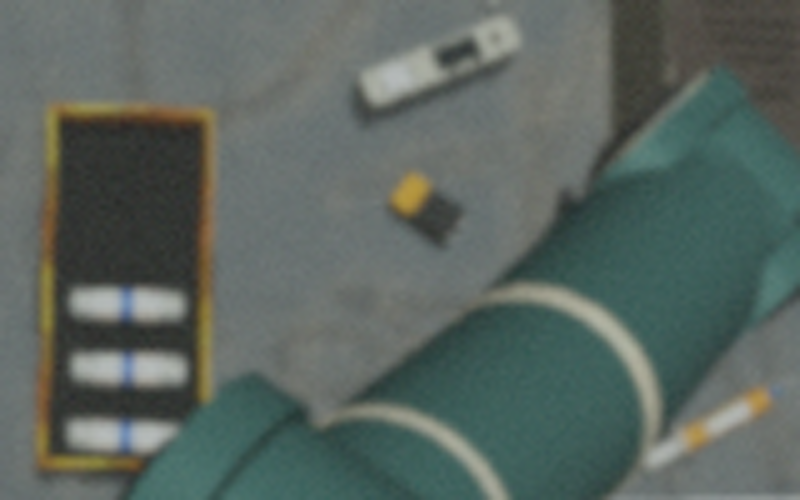

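The box has been knocked about 10 mm towards the robot: its top edge is now at row 105 and the fuses sit at rows 304, 369 and 435, still in order. I'll re-measure and carry on.

Run:
```python
from go import *
c=capture('top')
q=px2w(c,uncrop([(46,105),(215,108),(38,468)],325,150,5),.03)[:,:2]; print(q.round(4).tolist(), ((q[1]+q[2])/2).round(4), np.degrees(np.arctan2(*(q[0]-q[2])[::-1])))
b=np.array([.5325,-.0953,-2.4]); np.save('box.npy',b)
a=np.radians(b[2])
for f in px2w(c,uncrop([(126,304),(128,369),(126,435)],325,150,5),.015): d=f[:2]-b[:2]; print(d@[np.cos(a),np.sin(a)])
plan(*box2w(b[:2],b[2],31,0),.08,b[2])
```

```text
[[0.6612, -0.0439], [0.6578, -0.1618], [0.4079, -0.0336]] [ 0.5329 -0.0977] -2.341235972264096
-0.009945622926536394
-0.05527595510076297
-0.10087289899091344
shift [26.8  13.18  0.42] turn 16.4 cur yaw 14.0 tilt [ 0. -0. -1.]
```

Emit:
{"api": "send_rows", "payload": {
  "series": [
    [5, 2.5, 0, 4, 0.75],
    [10, 5, 0, 8, 0.75],
    [15, 7.5, 0, 12, 0.75],
    [20, 10, 0, 16.4, 0.75],
    [25, 12.5, 0.4, 16.4, 0.75],
    [26.8, 13.4, 0.4, 16.4, 0.75],
    [26.8, 13.4, 0.4, 16.4, 0.75],
    [26.8, 13.4, 0.4, 16.4, 0.75]
  ]
}}

```text
clock: 30.48
tool_pos: [0.5653, -0.098, 0.0802]
tcp_rot: [0.0, 0.722, 0.691, -0.0]
contact_force: [0.9, 0.0, -1.2]
finger_gap: 0.0229
```

Run:
```python
from go import *
st(); b=np.load('box.npy'); plan(*box2w(b[:2],b[2],33,-1),.0095,b[2]); c=capture('top'); print(findbox(c))
```

```text
{'clock': 30.475, 'tool_pos': [0.5653, -0.098, 0.0802], 'tcp_rot': [0.0001, 0.7224, 0.6915, -0.0005], 'joint_pos': [-0.2286, 0.5544, 0.4478, 1.8719, -0.3261, 0.7881, 0.3496], 'contact_force': [0.8771, 0.0178, -1.1536], 'finger_gap': 0.0229}
shift [0.04 0.01 7.07] turn -0.1 cur yaw -2.5 tilt [-0.001 -0.    -1.   ]
(0.45673733520507814, -0.14303659057617188, -22.90216064453125, 40.64500427246094, 123.52580261230469, 91)
```

Emit:
{"api": "send_rows", "payload": {
  "series": [
    [0, 0, 3, 0, 0.75],
    [0, 0, 5, 0, 0.75],
    [0, 0, 6, 0, 0.75],
    [0, 0, 6.6, 0, 0.75],
    [0, 0, 6.9, 0, 0.75],
    [0, 0, 7.1, 0, 0.75],
    [0, 0, 7.1, 0, 0.75],
    [0, 0, 7.1, 0, 0.4],
    [0, 0, 7.1, 0, 0.32],
    [0, 0, 7.1, 0, 0.3],
    [0, 0, 7.1, 0, 0.3]
  ]
}}

```text
clock: 31.9
tool_pos: [0.5658, -0.0964, 0.0093]
tcp_rot: [0.0, 0.722, 0.692, -0.0]
contact_force: [0.5, 0.0, 0.1]
finger_gap: 0.0303
```

Emit:
{"api": "send_rows", "payload": {
  "series": [
    [0, 0, -2, 0, 0.3],
    [0, 0, -5, 0, 0.3],
    [0, 0, -9, 0, -0.2],
    [6, 0, -10, 0, -0.2],
    [12, 0, -10, 0, -0.2],
    [16, 0, -10, 0, -0.2],
    [16, 0, -10, 0, -0.2]
  ]
}}

```text
clock: 32.78
tool_pos: [0.5726, 0.0671, 0.1105]
tcp_rot: [-0.0, 0.72, 0.694, 0.001]
contact_force: [0.0, -0.9, 0.0]
finger_gap: 0.0511
```

Run:
```python
from go import *
st(); c=snap('top','t8.png',(325,150,485,250),5); print(findbox(c))
plan(.587,-.309,.10,-47.4)
```

```text
{'clock': 32.775, 'tool_pos': [0.5726, 0.0671, 0.1105], 'tcp_rot': [-0.0002, 0.7201, 0.6939, 0.0007], 'joint_pos': [-0.5186, 0.5108, 0.4505, 1.8508, -0.2904, 0.844, 0.0395], 'contact_force': [0.0375, -0.8778, 0.0364], 'finger_gap': 0.0511}
(0.5316406860351562, -0.09507613372802734, -2.0148086547851562, 113.21440124511719, 253.58795166015625, 466)
shift [-37.28   2.92   1.03] turn 45.1 cur yaw -2.3 tilt [ 0.     0.001 -1.   ]
```

View pics/t8.png

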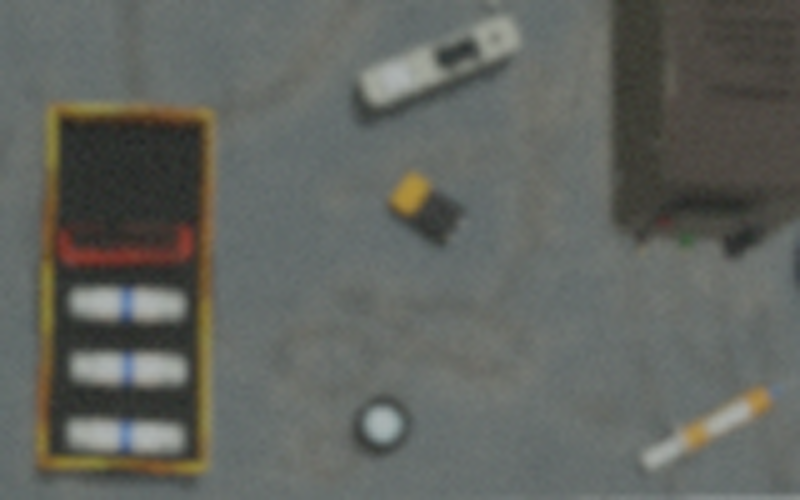

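Hex keys are in, rows 225–265, clear of the fuse at row 304. Next is the battery at (427,208).

Emit:
{"api": "send_rows", "payload": {
  "series": [
    [-6, 0.5, 0, 8, -0.2],
    [-12, 1, 0, 16, -0.2],
    [-18, 1.5, 0, 24, -0.2],
    [-24, 2, 0, 32, -0.2],
    [-30, 2.5, 0, 40, -0.2],
    [-36, 2.9, 0.8, 45, -0.2],
    [-37.3, 2.9, 1, 45, -0.2],
    [-37.3, 2.9, 1, 45, -0.2],
    [-37.3, 2.9, 1, 45, -0.2]
  ]
}}

```text
clock: 33.95
tool_pos: [0.5861, -0.3092, 0.0998]
tcp_rot: [-0.0, 0.931, 0.364, 0.0]
contact_force: [-0.5, 0.7, 0.2]
finger_gap: 0.0512
```

Run:
```python
from go import *
st(); plan(.587,-.309,.004,-47.4)
```

```text
{'clock': 33.95, 'tool_pos': [0.5861, -0.3092, 0.0998], 'tcp_rot': [-0.0002, 0.9315, 0.3638, 0.0003], 'joint_pos': [0.006, 0.7116, 0.6355, 1.6305, -0.4922, 0.9647, -0.0142], 'contact_force': [-0.4765, 0.6911, 0.1702], 'finger_gap': 0.0512}
shift [0.07 0.04 9.58] turn 0.1 cur yaw -47.3 tilt [ 0.001 -0.    -1.   ]
```

Emit:
{"api": "send_rows", "payload": {
  "series": [
    [0, 0, 4, 0, -0.2],
    [0, 0, 7, 0, -0.2],
    [0, 0, 8.5, 0, -0.2],
    [0, 0, 9.2, 0, -0.2],
    [0, 0, 9.5, 0, -0.2],
    [0, 0, 9.5, 0, -0.2],
    [0, 0, 9.5, 0, 0.1],
    [0, 0, 9.5, 0, 0.3],
    [0, 0, 9.5, 0, 0.45],
    [0, 0, 9.5, 0, 0.65],
    [0, 0, 9.5, 0, 0.65],
    [0, 0, 9.5, 0, 0.65]
  ],
  "newtons": 40
}}

```text
clock: 35.45
tool_pos: [0.5861, -0.3106, 0.005]
tcp_rot: [0.0, 0.932, 0.363, 0.0]
contact_force: [-0.1, 0.0, 6.2]
finger_gap: 0.0253
```

Emit:
{"api": "send_rows", "payload": {
  "series": [
    [0, 0, -0.5, 0, 0.65],
    [0, 0, -2, 0, 0.65],
    [0, 0, -5, 0, 0.65],
    [0, 0, -8, 0, 0.65],
    [0, 0, -8, 0, 0.65]
  ]
}}

```text
clock: 36.08
tool_pos: [0.5869, -0.3111, 0.0875]
tcp_rot: [0.001, 0.932, 0.363, 0.001]
contact_force: [-0.0, -0.6, -0.8]
finger_gap: 0.0259
```

Run:
```python
from go import *
st(); b=np.load('box.npy'); c=capture('top'); print(findbox(c))
a=np.radians(b[2])
for f in px2w(c,uncrop([(126,225),(126,265)],325,150,5),.018): d=f[:2]-b[:2]; print(d@[np.cos(a),np.sin(a)])
plan(*box2w(b[:2],b[2],83,-24),.08,b[2])
```

```text
{'clock': 36.075, 'tool_pos': [0.5869, -0.3111, 0.0875], 'tcp_rot': [0.0014, 0.9317, 0.3632, 0.0015], 'joint_pos': [0.0129, 0.7274, 0.6281, 1.635, -0.5046, 0.9423, -0.0054], 'contact_force': [-0.045, -0.5959, -0.8393], 'finger_gap': 0.0259}
(0.5970873413085938, -0.09775807189941406, -2.8873214721679688, 112.45519256591797, 121.52406311035156, 196)
0.04523509417089592
0.016895081848606927
shift [ 14.78 -11.93   0.58] turn -45.0 cur yaw -47.4 tilt [ 0.001  0.002 -1.   ]
```

Emit:
{"api": "send_rows", "payload": {
  "series": [
    [3, -2.4, 0, -9, 0.65],
    [6, -4.8, 0, -18, 0.65],
    [9, -7.2, 0, -27, 0.65],
    [12, -9.6, 0, -36, 0.65],
    [14.8, -11.9, 0.3, -45, 0.65],
    [14.8, -11.9, 0.6, -45, 0.65],
    [14.8, -11.9, 0.6, -45, 0.65],
    [14.8, -11.9, 0.6, -45, 0.65]
  ]
}}

```text
clock: 37.12
tool_pos: [0.6139, -0.1239, 0.0782]
tcp_rot: [0.0, 0.723, 0.691, -0.0]
contact_force: [-0.5, -0.3, -1.1]
finger_gap: 0.0255
```

Run:
```python
from go import *
st(); b=np.load('box.npy'); plan(*box2w(b[:2],b[2],84,-23.5),.0097,b[2])
```

```text
{'clock': 37.125, 'tool_pos': [0.6139, -0.1239, 0.0782], 'tcp_rot': [0.0001, 0.7226, 0.6912, -0.0004], 'joint_pos': [-0.1712, 0.6355, 0.4398, 1.7355, -0.3428, 0.8477, 0.3784], 'contact_force': [-0.4717, -0.2506, -1.142], 'finger_gap': 0.0255}
shift [0.17 0.15 6.85] turn -0.1 cur yaw -2.5 tilt [-0.001 -0.    -1.   ]
```

Emit:
{"api": "send_rows", "payload": {
  "series": [
    [0.15, 0.15, 2.5, 0, 0.65],
    [0.15, 0.15, 4.5, 0, 0.65],
    [0.15, 0.15, 5.5, 0, 0.65],
    [0.15, 0.15, 6.2, 0, 0.65],
    [0.15, 0.15, 6.6, 0, 0.65],
    [0.15, 0.15, 6.85, 0, 0.65],
    [0.15, 0.15, 6.85, 0, 0.65]
  ]
}}

```text
clock: 38.0
tool_pos: [0.6159, -0.1212, 0.01]
tcp_rot: [0.0, 0.722, 0.692, 0.0]
contact_force: [0.1, 0.2, -0.3]
finger_gap: 0.0256
```

Emit:
{"api": "send_rows", "payload": {
  "series": [
    [0, 0, 0, 0, 0.35],
    [0, 0, 0, 0, 0.27],
    [0, 0, 0, 0, 0.25],
    [0, 0, 0, 0, 0.25],
    [0, 0, -2, 0, 0.25],
    [0, 0, -5, 0, 0.2],
    [0, 0, -9, 0, -0.2],
    [6, -2, -10, 0, -0.2],
    [12, -4, -10, 0, -0.2],
    [18, -6, -10, 0, -0.3],
    [18, -6, -10, 0, -0.3]
  ]
}}

```text
clock: 39.38
tool_pos: [0.5625, 0.0665, 0.111]
tcp_rot: [-0.001, 0.719, 0.695, 0.001]
contact_force: [-0.1, -0.5, -0.1]
finger_gap: 0.0555
```

Run:
```python
from go import *
st(); c=snap('top','t9.png',(325,150,485,250),5); print(findbox(c))
plan(.4352,-.2694,.10,10)
```

```text
{'clock': 39.375, 'tool_pos': [0.5625, 0.0665, 0.111], 'tcp_rot': [-0.0007, 0.7195, 0.6945, 0.0009], 'joint_pos': [-0.5264, 0.4944, 0.4541, 1.8758, -0.2876, 0.835, 0.0401], 'contact_force': [-0.0684, -0.4844, -0.0795], 'finger_gap': 0.0555}
(0.5316775512695312, -0.09504745483398437, -2.0166854858398438, 113.26611328125, 253.5139617919922, 517)
shift [-33.8  -11.52   1.06] turn -12.2 cur yaw -2.2 tilt [ 0.001  0.001 -1.   ]
```

View pics/t9.png

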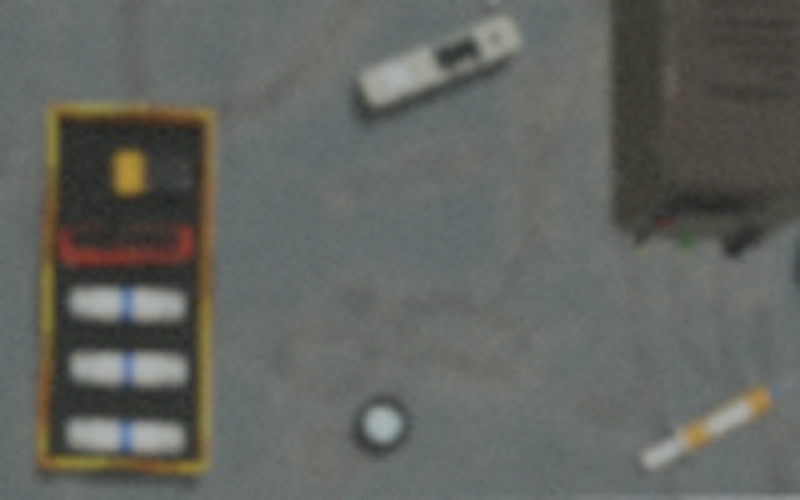

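The battery sits too near the middle: its left edge is at column 112, leaving about 34 mm beside it for the 36 mm loupe. I'll go back, re-grip it and slide it 10 mm towards -y.

Run:
```python
from go import *
plan(.6157,-.1213,.0105,-2.4)
```

```text
shift [-18.33   5.95  10.04] turn 0.2 cur yaw -2.2 tilt [ 0.001  0.001 -1.   ]
```

Emit:
{"api": "send_rows", "payload": {
  "series": [
    [-6, 2, 1, 0, 0.2],
    [-12, 4, 1, 0, 0.2],
    [-18.2, 6, 2, 0, 0.2],
    [-18.2, 6, 4, 0, 0.2],
    [-18.2, 6, 6, 0, 0.2],
    [-18.2, 6, 8, 0, 0.2],
    [-18.2, 6, 9.3, 0, 0.2],
    [-18.2, 6, 10, 0, 0.2],
    [-18.2, 6, 10, 0, 0.2]
  ]
}}

```text
clock: 40.55
tool_pos: [0.6156, -0.1229, 0.0096]
tcp_rot: [-0.0, 0.722, 0.692, -0.0]
contact_force: [0.5, -0.3, 0.4]
finger_gap: 0.034
```

Emit:
{"api": "send_rows", "payload": {
  "series": [
    [0, 0, 0, 0, 0.4],
    [0, 0, 0, 0, 0.65],
    [0, 0, 0, 0, 0.65],
    [0, 0, 0, 0, 0.65],
    [0, 0, -0.2, 0, 0.65],
    [-0.3, 0, -0.2, 0, 0.65],
    [-0.6, 0, -0.2, 0, 0.65],
    [-0.8, 0, -0.2, 0, 0.65],
    [-1, 0, -0.2, 0, 0.65],
    [-1, 0, -0.2, 0, 0.65]
  ]
}}

```text
clock: 41.8
tool_pos: [0.6152, -0.1335, 0.0118]
tcp_rot: [0.0, 0.722, 0.692, -0.0]
contact_force: [0.6, -0.0, -0.9]
finger_gap: 0.0255
```

Emit:
{"api": "send_rows", "payload": {
  "series": [
    [0, 0, 0.15, 0, 0.65],
    [0, 0, 0.15, 0, 0.35],
    [0, 0, 0.15, 0, 0.27],
    [0, 0, 0.15, 0, 0.25],
    [0, 0, 0.15, 0, 0.25],
    [0, 0, -2, 0, 0.25],
    [0, 0, -5, 0, 0.2],
    [0, 0, -9, 0, -0.2],
    [6, -2, -10, 0, -0.2],
    [12, -4, -10, 0, -0.2],
    [18, -6, -10, 0, -0.3],
    [18, -6, -10, 0, -0.3]
  ]
}}

```text
clock: 43.3
tool_pos: [0.562, 0.0545, 0.1131]
tcp_rot: [-0.001, 0.719, 0.695, 0.001]
contact_force: [-0.0, -1.4, 0.2]
finger_gap: 0.0556
```

Run:
```python
from go import *
st(); c=snap('top','t10.png',(325,160,425,245),7); print(findbox(c))
plan(.4352,-.2694,.10,10)
```

```text
{'clock': 43.3, 'tool_pos': [0.562, 0.0545, 0.1131], 'tcp_rot': [-0.0007, 0.7195, 0.6945, 0.0009], 'joint_pos': [-0.5108, 0.4893, 0.4601, 1.8791, -0.2877, 0.8376, 0.0616], 'contact_force': [-0.0492, -1.3594, 0.1769], 'finger_gap': 0.0556}
(0.5315354614257812, -0.09525543212890625, -2.7842254638671875, 114.01789093017578, 252.8433074951172, 530)
shift [-32.59 -11.52   1.27] turn -12.2 cur yaw -2.2 tilt [ 0.001  0.001 -1.   ]
```

View pics/t10.png

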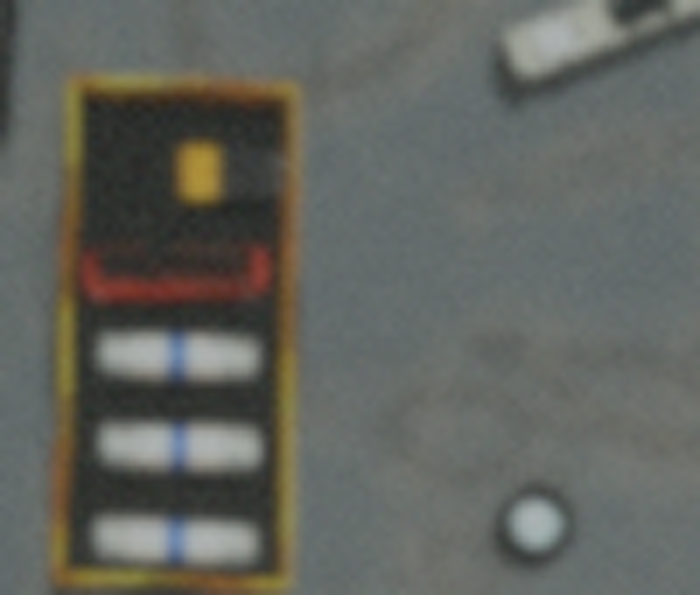

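The battery now runs right from column 176, leaving about 45 mm clear at its left. The loupe, at (534,522), should go in around (130,172).

Run:
```python
from go import *
c=capture('top'); L=px2w(c,uncrop([(534,522)],325,160,7),.02)[0]; T=px2w(c,uncrop([(130,172)],325,160,7),.02)[0]; print(L,T)
b=np.load('box.npy'); a=np.radians(b[2])
for uv,z in [((130,172),.02),((176,172),.022),((84,172),.03),((200,142),.022),((200,204),.022),((160,250),.024)]:
    d=px2w(c,uncrop([uv],325,160,7),z)[0,:2]-b[:2]; print(uv,(d@[np.cos(a),np.sin(a)]).round(4),(d@[-np.sin(a),np.cos(a)]).round(4))
plan(L[0],L[1],.10)
```

```text
[ 0.43680722 -0.2690319   0.02      ] [ 0.61478037 -0.07589559  0.02      ]
(130, 172) 0.0814 0.0228
(176, 172) 0.0816 0.0001
(84, 172) 0.0782 0.0461
(200, 142) 0.0974 -0.0117
(200, 204) 0.0656 -0.012
(160, 250) 0.0412 0.0076
shift [-32.38 -11.33   1.28] turn 0 cur yaw -2.3 tilt [ 0.     0.001 -1.   ]
```

Emit:
{"api": "send_rows", "payload": {
  "series": [
    [-6, -2, 0, 0, -0.45],
    [-12, -4, 0, 0, -0.45],
    [-18, -6.2, 0, 0, -0.45],
    [-24, -8.4, 0, 0, -0.45],
    [-30, -10.5, 1, 0, -0.45],
    [-32.4, -11.3, 1.3, 0, -0.45],
    [-32.4, -11.3, 1.3, 0, -0.45],
    [-32.4, -11.3, 1.3, 0, -0.45]
  ]
}}

```text
clock: 44.4
tool_pos: [0.4364, -0.2702, 0.0992]
tcp_rot: [0.0, 0.722, 0.692, 0.0]
contact_force: [0.1, 0.8, -0.4]
finger_gap: 0.0618
```

Run:
```python
from go import *
st(); plan(.4363,-.269,.004)
```

```text
{'clock': 44.4, 'tool_pos': [0.4364, -0.2702, 0.0992], 'tcp_rot': [0.0002, 0.7222, 0.6917, 0.0001], 'joint_pos': [0.0645, 0.4417, 0.5258, 2.0141, -0.3154, 0.7641, 0.7357], 'contact_force': [0.06, 0.8184, -0.3686], 'finger_gap': 0.0618}
shift [ 0.12 -0.02  9.52] turn 0 cur yaw -2.5 tilt [-0.  0. -1.]
```

Emit:
{"api": "send_rows", "payload": {
  "series": [
    [0.1, 0, 4, 0, -0.45],
    [0.1, 0, 7, 0, -0.45],
    [0.1, 0, 8.5, 0, -0.45],
    [0.1, 0, 9.2, 0, -0.45],
    [0.1, 0, 9.5, 0, -0.45],
    [0.1, 0, 9.5, 0, -0.45],
    [0.1, 0, 9.5, 0, -0.1],
    [0.1, 0, 9.5, 0, 0.1],
    [0.1, 0, 9.5, 0, 0.25],
    [0.1, 0, 9.5, 0, 0.45],
    [0.1, 0, 9.5, 0, 0.45],
    [0.1, 0, 9.5, 0, 0.45]
  ],
  "newtons": 40
}}

```text
clock: 45.9
tool_pos: [0.4368, -0.2689, 0.0044]
tcp_rot: [0.0, 0.722, 0.692, 0.0]
contact_force: [-1.8, 2.5, 12.3]
finger_gap: 0.0336
```

Emit:
{"api": "send_rows", "payload": {
  "series": [
    [0, 0, -0.5, 0, 0.45],
    [0, 0, -2, 0, 0.45],
    [0, 0, -5, 0, 0.45],
    [0, 0, -8, 0, 0.45],
    [0, 0, -8, 0, 0.45]
  ]
}}

```text
clock: 46.52
tool_pos: [0.4375, -0.2693, 0.0864]
tcp_rot: [0.002, 0.722, 0.692, 0.001]
contact_force: [0.9, 0.4, -0.2]
finger_gap: 0.0336
```

Run:
```python
from go import *
st(); b=np.load('box.npy'); print(findbox(capture('top'))); plan(*box2w(b[:2],b[2],82,26),.08,b[2])
```

```text
{'clock': 46.525, 'tool_pos': [0.4375, -0.2693, 0.0864], 'tcp_rot': [0.0017, 0.7218, 0.6921, 0.0009], 'joint_pos': [0.0687, 0.4633, 0.5191, 2.0219, -0.338, 0.7354, 0.7533], 'contact_force': [0.8941, 0.4014, -0.2498], 'finger_gap': 0.0336}
(0.5316414794921875, -0.09504618835449219, -2.0166854858398438, 113.26611328125, 253.5862274169922, 519)
shift [20.34 17.01  0.54] turn 0.0 cur yaw -2.4 tilt [-0.001  0.002 -1.   ]
```

Emit:
{"api": "send_rows", "payload": {
  "series": [
    [4.1, 3.4, 0, 0, 0.45],
    [8.2, 6.8, 0, 0, 0.45],
    [12.2, 10.2, 0, 0, 0.45],
    [16.3, 13.6, 0, 0, 0.45],
    [20.3, 17, 0.5, 0, 0.45],
    [20.3, 17, 0.5, 0, 0.45],
    [20.3, 17, 0.5, 0, 0.45],
    [20.3, 17, 0.5, 0, 0.45]
  ]
}}

```text
clock: 47.58
tool_pos: [0.6141, -0.0742, 0.0788]
tcp_rot: [-0.0, 0.722, 0.692, -0.0]
contact_force: [0.6, -0.4, -1.0]
finger_gap: 0.0335
```

Run:
```python
from go import *
st(); b=np.load('box.npy'); plan(*box2w(b[:2],b[2],82,26),.009,b[2])
```

```text
{'clock': 47.575, 'tool_pos': [0.6141, -0.0742, 0.0788], 'tcp_rot': [-0.0001, 0.7224, 0.6915, -0.0003], 'joint_pos': [-0.2754, 0.6295, 0.4708, 1.7564, -0.365, 0.8439, 0.3201], 'contact_force': [0.6319, -0.3895, -1.004], 'finger_gap': 0.0335}
shift [0.16 0.14 6.98] turn -0.1 cur yaw -2.5 tilt [-0. -0. -1.]
```

Emit:
{"api": "send_rows", "payload": {
  "series": [
    [0.15, 0.15, 2.5, 0, 0.45],
    [0.15, 0.15, 4.5, 0, 0.45],
    [0.15, 0.15, 5.5, 0, 0.45],
    [0.15, 0.15, 6.2, 0, 0.45],
    [0.15, 0.15, 6.6, 0, 0.45],
    [0.15, 0.15, 6.95, 0, 0.45],
    [0.15, 0.15, 6.95, 0, 0.45]
  ]
}}

```text
clock: 48.45
tool_pos: [0.6164, -0.0717, 0.0094]
tcp_rot: [0.0, 0.722, 0.692, -0.0]
contact_force: [0.1, 0.1, -0.0]
finger_gap: 0.0336
```

Emit:
{"api": "send_rows", "payload": {
  "series": [
    [0, 0, 0, 0, 0.2],
    [0, 0, 0, 0, 0.12],
    [0, 0, 0, 0, 0.1],
    [0, 0, 0, 0, 0.1],
    [0, 0, 0, 0, 0.1],
    [0, 0, -1, 0, 0.1],
    [0, 0, -3, 0, 0.1],
    [0, 0, -6, 0, 0.1],
    [0, 0, -9, 0, 0],
    [6, -2, -10, 0, 0],
    [12, -4, -10, 0, 0],
    [18, -6, -10, 0, 0],
    [18, -6, -10, 0, 0]
  ]
}}

```text
clock: 50.08
tool_pos: [0.5629, 0.116, 0.1105]
tcp_rot: [-0.001, 0.719, 0.695, 0.001]
contact_force: [-0.1, 0.3, -0.5]
finger_gap: 0.0427
```

Run:
```python
from go import *
st(); c=snap('top','t11.png',(325,160,425,245),7); print(findbox(c)); np.save('t11.npy',cloud(c))
s=snap('scene','s11.png',(300,180,460,280),5)
# heights inside the box, scene camera: max z per local column
b=np.load('box.npy'); a=np.radians(b[2])
for n,cc in(('top',c),('scene',s)):
    P=cloud(cc).reshape(-1,3); d=P[:,:2]-b[:2]; lx=d@[np.cos(a),np.sin(a)]; ly=d@[-np.sin(a),np.cos(a)]
    for nm,x,y,r in(('A',-.101,0,.006),('B',-.056,0,.006),('C',-.011,0,.006),('hex',.033,0,.006),('bat',.082,-.025,.01),('loupe',.082,.026,.01),('rimR',0,-.055,.002)):
        m=(abs(lx-x)<r)&(abs(ly-y)<(r if r>.002 else .1)); print(n,nm,m.sum(),np.nanmedian(P[m,2]).round(4) if m.any() else '')
```

```text
{'clock': 50.075, 'tool_pos': [0.5629, 0.116, 0.1105], 'tcp_rot': [-0.0007, 0.7194, 0.6946, 0.0009], 'joint_pos': [-0.6314, 0.5143, 0.4853, 1.856, -0.3144, 0.8464, -0.024], 'contact_force': [-0.133, 0.328, -0.4857], 'finger_gap': 0.0427}
(0.5316390380859375, -0.09509523010253906, -2.022308349609375, 113.14330291748047, 253.5809326171875, 489)
top A 10 0.0248
top B 11 0.0268
top C 13 0.0241
top hex 15 0.0249
top bat 30 0.0208
top loupe 33 0.0185
top rimR 48 0.0047
scene A 14 -0.7485
scene B 18 -0.3613
scene C 20 -0.7481
scene hex 14 0.0199
scene bat 37 0.0201
scene loupe 35 0.0163
scene rimR 67 -0.0004
```

View pics/t11.png

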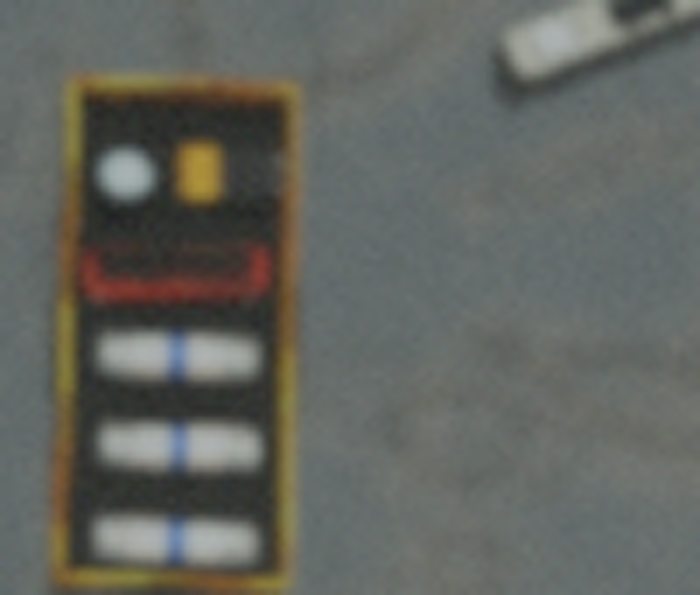

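View pics/s11.png

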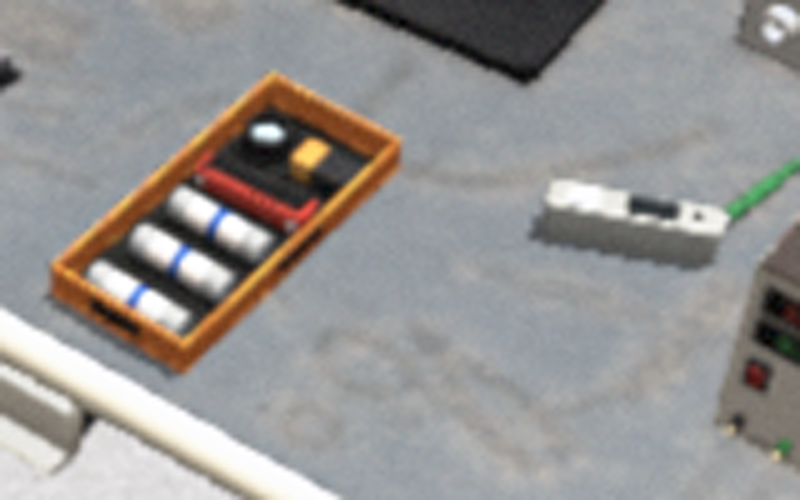

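Both views show the three fuses, hex keys, battery and loupe flat in one layer, with the gripper clear at z = 0.11 m. Handing in.

```bash
python3 -c "
from h import *
print(finish_job())"
```

```text
the job is handed in; nothing more can be done
None
```

The box is packed and handed in at about 50 s on the clock. It holds the three fuses from the rack (front right, back middle and back left; the other places were empty), the hex keys, the battery and the loupe.

- **During the run:** the box got knocked about 10 mm towards the robot, so I measured it again before continuing. The battery first landed too close to the middle, leaving no room for the loupe, so I re-gripped it and slid it 10 mm.
- **Last checks:** both cameras show all six items flat in a single layer inside the walls, with the box upright on the bench. The top camera's depth readings fit everything lying on the box floor: fuse tops at about 24–27 mm and the other items at 18–25 mm. The gripper was open, clear at 0.11 m height and touching nothing.
- **Bystanders:** the level and syringe had not moved in the top views; the cutters and syringe were not in the last crops, but the arm never worked near them.
- **Readings that disagreed:**
  - The scene camera gave meaningless depths at the fuses (around −0.4 to −0.7 m), so I relied on the top camera there.
  - The loupe read 16–19 mm against an expected 26 mm. Its picture looked flat, so I put this down to its glass.

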